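# Fit the lens of a goldsmith's bench loupe

### The job

Drop the loose loupe lens into the round cell on the bench stand so that it lies flat in its recess, then put the brass retaining ring over it and screw the ring down clockwise (seen from above) until it is snug and holds the lens firmly by itself. The lens is glass: go gently and stop turning as soon as you feel the ring bite, for forcing it cracks the lens. Let go and leave the other things on the bench where they are.

Things in the scene. Friction and masses are not known exactly. Their poses are not given: they have to be found in the camera images.
- lens_center (a point): Centre (half-way up) of the loose glass lens: a flat disc 36 mm in diameter, 14 mm thick, 45 g, edge bound by two thin dark bands, its lower rim bevelled 2 mm. It lies flat on a square wooden pad 70 mm wide and 8 mm high. z axis up; either way round about z is alike.
- cell: Fixed lens cell; origin on the bench under its centre, z up its axis. Dark base disc 90 mm wide, 8 mm high, carrying an aluminium post 48 mm wide (44 at the top) whose mouth is 40 mm above the bench. Outside the post are three sloping thread tabs, 58 mm across, with three gaps 43 degrees wide between them, centred at 0, 120, 240 degrees from the cell's x axis.
- cell_mouth (a point): Centre of the cell's mouth, 40 mm above the bench, with the cell's axes. The recess for the lens is 38.4 mm wide; its hard seat lies 6.2 to 8.4 mm below the mouth, set differently each time and not measured, so the seated lens stands 5.6 to 7.8 mm proud and its top is 45.6 to 47.8 mm above the bench.
- cell_tab (a point): Point on the cell's x axis, mid-gap, 29 mm from the axis and 33.9 mm up: the height at which each tab's underside begins. A tab (4 mm thick) starts 21.5 degrees clockwise of each mid-gap, is 72 degrees long, its underside falling 3.6 mm per radian clockwise; a stop closes its far end.
- ring_center (a point): Centre (25 mm above the lower edge) of the loose brass retaining ring, 120 g, upright on the bench, z up. Skirt 70 mm wide outside (74.5 over ribs), 64 inside, 25.6 mm high, closed by a flat shoulder with a 30 mm hole; on that a round grip collar 40 mm wide, up to 50 mm above the lower edge. Grip the collar, fingertips just clear of the shoulder and its 2 mm marks.
- ring_lug (a point): Point on the ring's x axis, 29 mm out, 4.5 mm above its lower edge: the middle of one of three lugs inside the skirt (0, 120, 240 degrees; 16 degrees wide, 4 mm thick, 51.6 mm between them for the post). Outer ribs and shoulder marks show them from outside. With lugs in the gaps (ring yaw = cell yaw, or 120 degrees off) the ring drops over the post.
- ring_lip (a point): Centre of the ring's lip, which presses on the lens, 21.6 mm above the ring's lower edge. Put on, the lip rests on the lens. Turned clockwise from mid-gap the lugs run under the tabs and bite after 0.7 to 1.35 rad, by the seat's height. The torque, under 0.15 N m before, then climbs steeply, within 0.1 rad: 0.2 to 0.3 N m is snug, from 0.45 the lens may crack. It stays when let go.
- shell0: Small brass domed ornament, 16 mm across, 7 mm high, loose between the task's things; origin at its underside. Leave alone.
- shell1: Another such ornament. Leave alone.
- shell2: Another such ornament. Leave alone.
- flux_pot: Green bowl, 60 mm across, 35 mm high; origin at its underside. Leave alone.
- tweezers: Steel tweezers, 155 mm long along x, 8 mm high, lying flat; origin at the middle of the underside. Leave alone.
- hammer: Small hammer, 260 mm long, lying on the bench; origin at the middle of its underside. Leave alone.

How it is judged:
By the outcome, as a careful person would: the job done as asked, in the order asked, and still so for the second after the job is handed in, with the robot touching nothing.
It also fails if it takes over 72 s, if anything falls off the work surface, if the arm or the gripper's body presses on something with over 40 N, if the wrist force passes 120 N, or if a joint passes its speed limit or range.

### The arm

A 7-joint arm with a two-finger parallel gripper is mounted at the origin on the work surface. World frame = base frame: x ahead of the robot, y to its left, z up, the work surface at z = 0. Lengths are in m, angles in rad, forces in N, time in s.
With the tool pointing down it reaches from about 0.4 to 0.875 m from the base axis. Payload 19.3 kg.
Tool frame: the origin (TCP) lies at the very end of the fingers, on their centre line; the grasp point (between the pads) lies 19 mm behind it; y points along the fingers, x is the direction in which the jaws open and shut, and the axes are right-handed (so a half turn about y gives the same grasp; the last joint's range is limited). The gripper opens to 85 mm and grips with 20 to 120 N. Pads are 22 mm wide; open, the fingers measure 114 mm over their backs; the gripper's body (76 mm by 85 mm) begins 54 mm behind the grasp point. The pads swing forward as they close: fully open they stand 13 mm farther back than shut.
Start: joints at [-1.353, 0.521, -0.036, 1.599, 0.021, 1.021, -0.113], TCP at [0.177, 0.599, 0.231] pointing down, gripper open.
Joint ranges: [-2.91, 2.91], [-0.3, 2.13], [-1.5, 1.42], [0.17, 2.43], [-1.26, 4.41], [0.16, 1.93], [-2.52, 2.52]. Speed limits (rad/s): [1.89, 1.89, 2.39, 2.39, 3.01, 3.01, 3.01].

### API

Orientations are given as [roll, pitch, yaw] about the fixed x, y, z axes, in that order (R = Rz(yaw) Ry(pitch) Rx(roll)).
In Python, from workcell import bot gives the robot as it stands. The module is installed in compiled form; this text tells all that it offers.
- The arm moves only by the shell command python3 -m crank 'ROWS' [FORCE]. ROWS is JSON, a list of rows, each an object of numbers: "hand": the closure, from 0 (fully open) to 1 (shut); "dx", "dy", "dz": the shift along the tool's x, y, z in mm; "yaw": the turn about the tool's y in rad. In form: [{"hand": .., "dx": .., "dy": .., "dz": .., "yaw": ..}, ...]. A call has 1 to 12 rows; each row is the pose to reach, as a shift and turn from the pose commanded when the call began, along the tool's axes at that moment; what a row does not reach only later rows make up. A row lasts 1/12 s, in which the tool goes at most 41.7 mm and 7.16 degrees, less where a joint would pass 70% of its speed; a pose out of reach is approached as far as the arm can. A call with a gripper value outside its range is refused whole. The fingers move at their own pace and stop on an object; FORCE is the grip in N (left out, the last holds). Time passes only in rows, so rows that repeat a pose let the fingers close. It gives the time, the measured TCP pose, the force and the opening at its end, in the units of the state.
- bot.observe(): the state, without advancing time (a new reading comes with each control period).
- bot.grab_frame(name): name is "scene" or "top"; returns the picture (480x640x3 uint8, red, green, blue); there is no depth.
- bot.camera_info(name): a dict with "fx", "fy", "cx", "cy" (pixels), "rvec" (rotation vector, rad) and "tvec" (3), from world to camera coordinates, as OpenCV has them. Camera axes: x right, y down, z forward; pixel columns grow to the right and rows downward; lengths in m; the calibration is good to about 2 mm. A picture is of the moment at which its call begins. camera_info takes no time and is no camera call.
- bot.job_done(): hands the job in, once; it reports no verdict.
The state is a dict: "clock": time; "qpos": joint angles; "qd": joint speeds; "joint_efforts": joint torques, N m; "position": TCP position; "tool_rot": TCP orientation; "force": force on the tool from outside, world axes, zero at the start; "moment": the same for the moment, N m; "grip_width": finger opening in m.
Only numpy, scipy, OpenCV 4.12 (cv2) and the standard library are available. Lean on these libraries where they do the work, as an engineer would, in place of code of your own. Each camera call takes 0.05 s, during which the arm holds its last target.

## Working session

There is one attempt and no reset: what is moved stays moved. The work goes in short steps, Python scripts to look and compute and a shell command to move; the robot and the scene stay as the last step left them, time stands still between calls to the robot, and variables do not carry over. Pictures are saved under pics/ and viewed, and the job is handed in when it is done.

```bash
mkdir -p pics; python3 - <<'E'
from workcell import bot
import cv2
s=bot.observe()
for k,v in s.items(): print(k,v)
for n in("scene","top"):
    f=bot.grab_frame(n); cv2.imwrite(f"pics/{n}0.png",f[:,:,::-1]); print(n,bot.camera_info(n))
E
```

```text
clock 0.0
qpos [-1.35321093  0.52202554 -0.03632947  1.59999187  0.02118021  1.02109901
 -0.11282351]
qd [ 1.65999874e-03 -3.91926363e-04  2.37630368e-03 -7.04806428e-05
  4.31420427e-04 -2.52080876e-04  1.15125114e-03]
joint_efforts [-3.89998086e-04 -9.27122855e+01  1.97960213e+00 -3.69936454e+01
  1.78050151e-02  8.21966794e-03  2.20533155e-05]
position [0.17732743 0.59896862 0.2307243 ]
tool_rot [-1.57085963e+00  1.13785872e-03  1.28296857e+00]
force [0.02084694 0.64618856 0.34649748]
moment [ 0.03490703 -0.00869951  0.1012962 ]
grip_width 0.08517986448990894
scene {'fx': 516.5348119332624, 'fy': 516.5348119332624, 'cx': 320.6665139223042, 'cy': 249.77753053294683, 'rvec': array([ 1.90797966,  1.07488061, -0.61880837]), 'tvec': array([-0.35852109, -0.17293898,  1.2697671 ])}
top {'fx': 446.30589358674473, 'fy': 446.30589358674473, 'cx': 318.45989597237076, 'cy': 238.1333417419036, 'rvec': array([ 2.1396165 , -2.16260427,  0.10081936]), 'tvec': array([0.09718688, 0.60421698, 0.81354478])}
```

View pics/scene0.png

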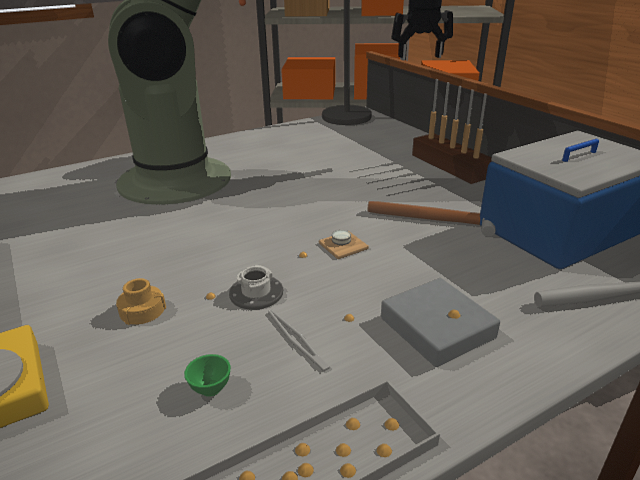

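View pics/top0.png

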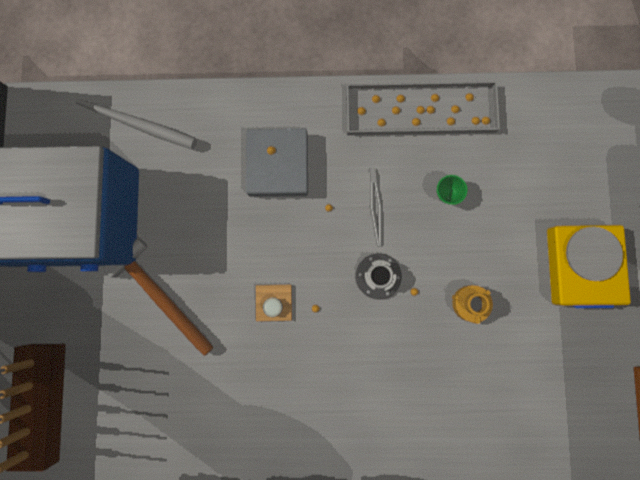

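The top view shows the lens at about (273,307) on its pad, the cell at (380,276) and the ring at (473,304). Shells lie at (315,308), (414,292) and (328,207), between those parts. I'll zoom in next.

```bash
cat > h.py <<'E'
import numpy as np, cv2
from workcell import bot
def cam(n):
    c=bot.camera_info(n); K=np.array([[c['fx'],0,c['cx']],[0,c['fy'],c['cy']],[0,0,1]]); return K,np.array(c['rvec']),np.array(c['tvec'])
def proj(n,P):
    K,r,t=cam(n); return cv2.projectPoints(np.array(P,float).reshape(-1,1,3),r,t,K,None)[0].reshape(-1,2)
def back(n,uv,z):
    K,r,t=cam(n); R=cv2.Rodrigues(r)[0]; uv=np.array(uv,float).reshape(-1,2)
    d=(np.linalg.inv(K)@np.c_[uv,np.ones(len(uv))].T).T@R; c=-R.T@t
    return c+d*((z-c[2])/d[:,2])[:,None]
def crop(img,box,k,fn):
    x0,y0,x1,y1=box; cv2.imwrite(fn,cv2.resize(img[y0:y1,x0:x1,::-1],None,fx=k,fy=k,interpolation=cv2.INTER_CUBIC))
E
python3 - <<'E'
from h import *
t=cv2.imread('pics/top0.png')[:,:,::-1]; s=cv2.imread('pics/scene0.png')[:,:,::-1]
a=[cv2.resize(t[y-30:y+30,x-30:x+30],None,fx=6.6,fy=6.6,interpolation=cv2.INTER_CUBIC) for x,y in((380,276),(473,304))]
cv2.imwrite('pics/topz.png',np.hstack(a)[:,:,::-1])
crop(t,(243,277,343,337),8,'pics/lensz.png')
a=[cv2.resize(s[y-30:y+30,x-35:x+35],None,fx=5.7,fy=5.7,interpolation=cv2.INTER_CUBIC) for x,y in((256,286),(140,300))]
cv2.imwrite('pics/scz.png',np.hstack(a)[:,:,::-1])
K,r,tt=cam('top');R=cv2.Rodrigues(r)[0];print(-R.T@tt,R)
print(back('top',[[273,307]],.022),back('top',[[380,275]],.04),back('top',[[479,304]],.05))
E
```

```text
[0.50683208 0.07233004 0.87992509] [[-0.00935659 -0.99969433 -0.02288459]
 [-0.99322923  0.01194133 -0.11555558]
 [ 0.11579353  0.02164844 -0.99303736]]
[[0.47577235 0.17893346 0.022     ]] [[ 0.53393937 -0.02388624  0.04      ]] [[ 0.47899624 -0.20166044  0.05      ]]
```

View pics/topz.png

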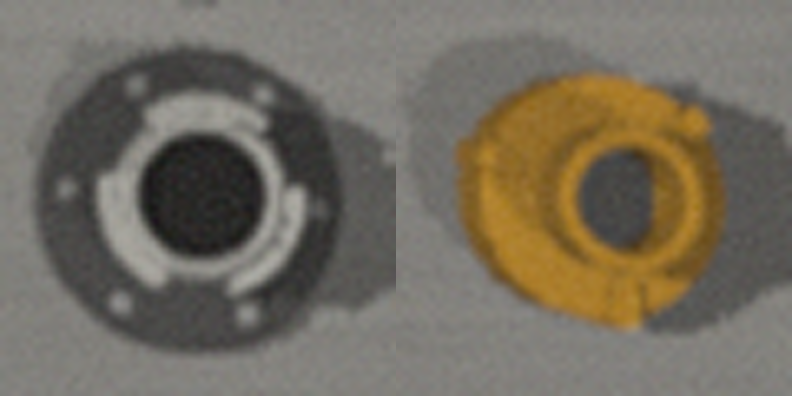

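View pics/lensz.png

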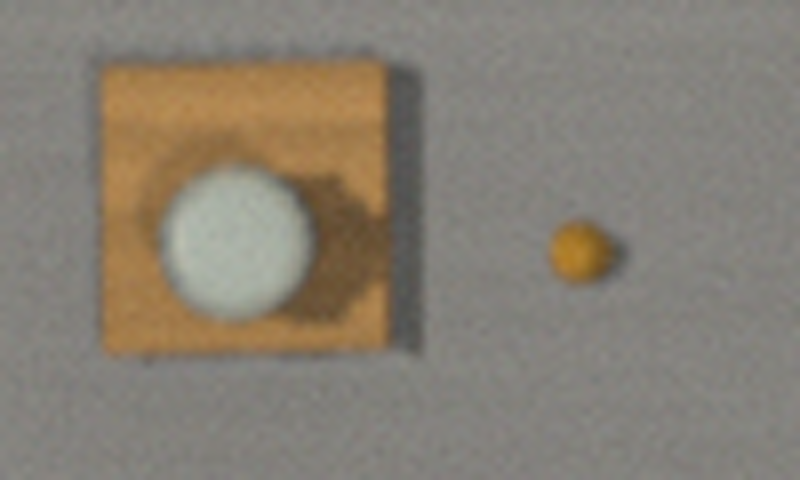

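View pics/scz.png

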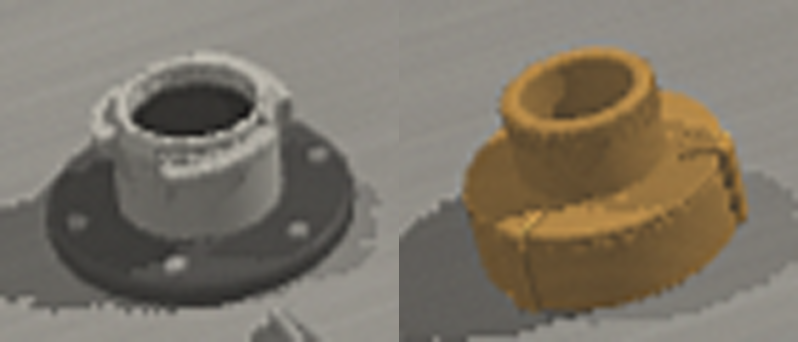

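The zooms show the cell's tabs and gaps, the ring's three ribs and the lens on its pad clearly. I'll rectify both cameras onto the known heights and measure centres and yaws.

```bash
cat >> h.py <<'E'
def ortho(img,n,cx,cy,z,half=.05,res=.00025):
    # image: cols = +x right, rows = -y down(y up)
    N=int(2*half/res); w=np.array([[cx-half,cy+half,z],[cx+half,cy+half,z],[cx+half,cy-half,z],[cx-half,cy-half,z]])
    src=proj(n,w).astype(np.float32); dst=np.array([[0,0],[N,0],[N,N],[0,N]],np.float32)
    return cv2.warpPerspective(img,cv2.getPerspectiveTransform(src,dst),(N,N),flags=cv2.INTER_CUBIC)
E
python3 - <<'E'
from h import *
t=cv2.imread('pics/top0.png'); s=cv2.imread('pics/scene0.png')
for nm,c,z in(('lens',(.476,.179),.022),('cell',(.534,-.024),.04),('ring',(.479,-.2017),.05)):
    a=[]
    for n,im in(('top',t),('scene',s)):
        o=ortho(im,n,*c,z)
        for i in range(0,401,40):
            cv2.line(o,(i,0),(i,400),(0,0,255) if i==200 else (120,120,120),1); cv2.line(o,(0,i),(400,i),(0,0,255) if i==200 else (120,120,120),1)
        a.append(o)
    cv2.imwrite(f'pics/o_{nm}.png',np.hstack(a))
E
```

```text
(no output)
```

View pics/o_lens.png

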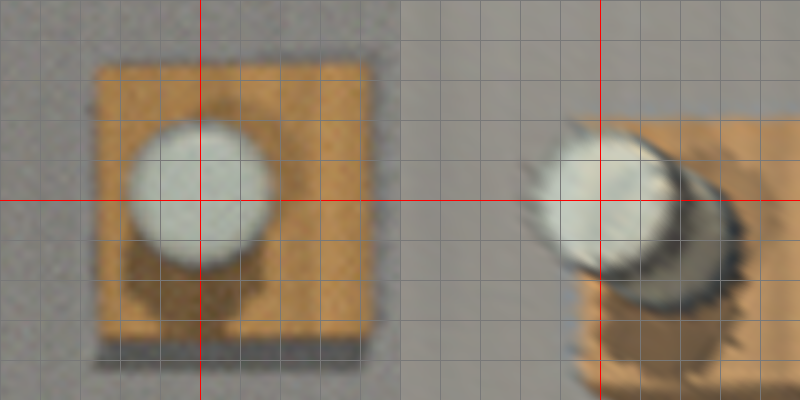

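View pics/o_cell.png

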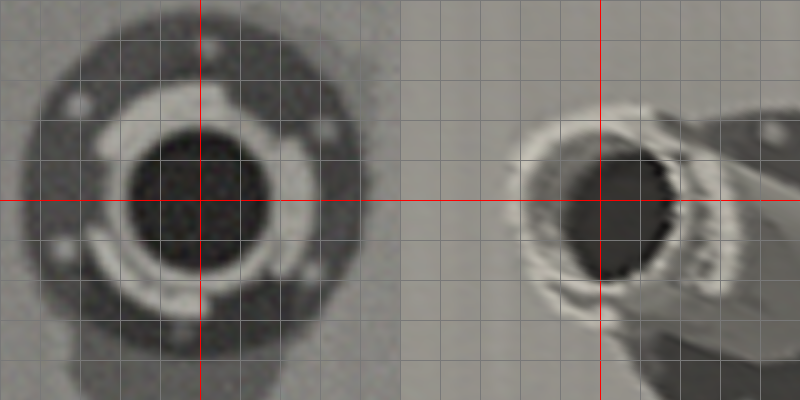

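View pics/o_ring.png

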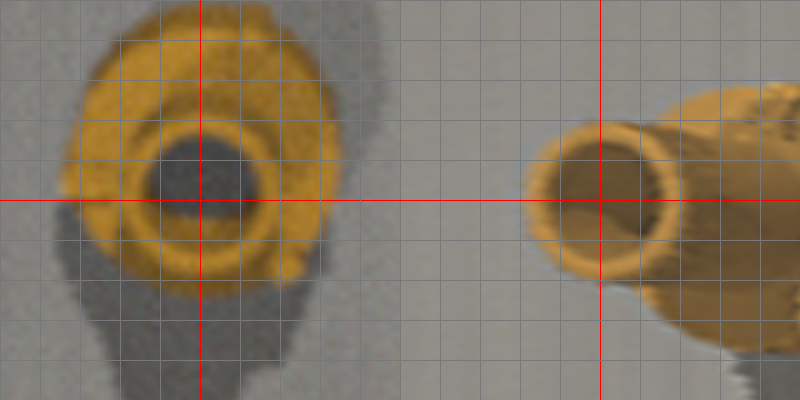

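```bash
cat >> h.py <<'E'
def circ(img,n,cx,cy,z,R,sgn,rng=.005,step=.00025,w=.0008,arc=None):
    "find centre maximising sgn*(outside-inside) brightness over circle R at height z"
    g=cv2.cvtColor(img,cv2.COLOR_BGR2GRAY).astype(np.float32)
    th=np.linspace(0,2*np.pi,120,endpoint=False)
    if arc is not None: th=th[[arc(a) for a in th]]
    off=np.arange(-rng,rng+1e-9,step); best=[]
    S=np.zeros((len(off),len(off)))
    def smp(x,y,r):
        p=proj(n,np.c_[x+r*np.cos(th),y+r*np.sin(th),0*th+z]).astype(np.float32)
        return cv2.remap(g,p[:,0][None],p[:,1][None],cv2.INTER_LINEAR)[0]
    for i,a in enumerate(off):
        for j,b in enumerate(off):
            S[i,j]=sgn*np.mean(smp(cx+a,cy+b,R+w)-smp(cx+a,cy+b,R-w))
    m=np.unravel_index(S.argmax(),S.shape); T=S>S.max()*.9
    W=np.where(T,S-S.max()*.9,0); W/=W.sum()
    return cx+(W.sum(1)*off).sum(),cy+(W.sum(0)*off).sum(),S.max()
E
python3 - <<'E'
from h import *
im={'top':cv2.imread('pics/top0.png'),'scene':cv2.imread('pics/scene0.png')}
for n in im:
    print(n,'lens',np.round(circ(im[n],n,.476,.18,.022,.018,-1,w=.0012),4))
    print(n,'mouth',np.round(circ(im[n],n,.534,-.024,.04,.0192,1,w=.0012),4))
    print(n,'base',np.round(circ(im[n],n,.534,-.024,.008,.045,1,w=.0012),4))
    print(n,'collar',np.round(circ(im[n],n,.479,-.2017,.05,.020,-1,w=.0012),4))
    print(n,'hole',np.round(circ(im[n],n,.479,-.2017,.05,.015,1,w=.0012),4))
# angular profiles
def prof(n,c,z,r):
    th=np.radians(np.arange(0,360,5)); P=proj(n,np.c_[c[0]+r*np.cos(th),c[1]+r*np.sin(th),0*th+z]).astype(np.float32)
    g=cv2.cvtColor(im[n],cv2.COLOR_BGR2GRAY).astype(np.float32); return cv2.remap(g,P[:,:1],P[:,1:],cv2.INTER_LINEAR)[:,0]
p=prof('top',(.534,-.0239),.037,.0265); print('tabs',p.round().astype(int).tolist())
g=np.array([np.mean([p[int(((k+c)%360)//5)] for c in (0,120,240)for k in range(d-15,d+16,5)]) for d in range(0,120,5)]); print(g.round())
E
```

```text
Traceback (most recent call last):
  File "h.py", line 30, in circ
    S[i,j]=sgn*np.mean(smp(cx+a,cy+b,R+w)-smp(cx+a,cy+b,R-w))
                       ~~~^^^^^^^^^^^^^^^
  File "h.py", line 26, in smp
    p=proj(n,np.c_[x+r*np.cos(th),y+r*np.sin(th),0*th+z]).astype(np.float32)
      ~~~~^^^^^^^^^^^^^^^^^^^^^^^^^^^^^^^^^^^^^^^^^^^^^^^
  File "h.py", line 6, in proj
    K,r,t=cam(n); return cv2.projectPoints(np.array(P,float).reshape(-1,1,3),r,t,K,None)[0].reshape(-1,2)
          ~~~^^^
  File "h.py", line 4, in cam
    c=bot.camera_info(n); K=np.array([[c['fx'],0,c['cx']],[0,c['fy'],c['cy']],[0,0,1]]); return K,np.array(c['rvec']),np.array(c['tvec'])
ValueError: time passes only in moves, steps and waits
```

```bash
sed -i 's/^def cam(n):/import functools\n@functools.lru_cache(None)\ndef cam(n):/' h.py
cat > m.py <<'E'
from h import *
im={'top':cv2.imread('pics/top0.png'),'scene':cv2.imread('pics/scene0.png')}
for n in im:
    print(n,'lens',np.round(circ(im[n],n,.476,.18,.022,.018,-1,w=.0012),4))
    print(n,'mouth',np.round(circ(im[n],n,.534,-.024,.04,.0192,1,w=.0012),4))
    print(n,'base',np.round(circ(im[n],n,.534,-.024,.008,.045,1,w=.0012),4))
    print(n,'collar',np.round(circ(im[n],n,.479,-.2017,.05,.020,-1,w=.0012),4))
    print(n,'hole',np.round(circ(im[n],n,.479,-.2017,.05,.015,-1,w=.0012),4),np.round(circ(im[n],n,.479,-.2017,.05,.015,1,w=.0012),4))
def prof(n,c,z,r,d=5):
    th=np.radians(np.arange(0,360,d)); P=proj(n,np.c_[c[0]+r*np.cos(th),c[1]+r*np.sin(th),0*th+z]).astype(np.float32)
    g=cv2.cvtColor(im[n],cv2.COLOR_BGR2GRAY).astype(np.float32); return cv2.remap(g,P[:,:1].copy(),P[:,1:].copy(),cv2.INTER_LINEAR)[:,0]
if __name__=='__main__':
  p=prof('top',(.534,-.0239),.037,.0265); print('tabs',p.round().astype(int).tolist())
  g=np.array([np.mean([p[int(((k+c)%360)//5)] for c in (0,120,240)for k in range(d-15,d+16,5)]) for d in range(0,120,5)]); print(g.round())
E
python3 m.py; python3 -c "
from workcell import bot
print(bot.observe()['clock'])"
```

```text
top lens [ 0.476   0.1809 23.1152]
top mouth [ 5.33600e-01 -2.40000e-02  5.14679e+01]
top base [ 5.33500e-01 -2.43000e-02  2.73061e+01]
top collar [ 0.4794 -0.2002 17.7257]
top hole [ 0.4788 -0.2061  2.8752] [ 0.4793 -0.2002 30.2141]
scene lens [ 0.4756  0.1801 23.4573]
scene mouth [ 5.33500e-01 -2.55000e-02  5.85181e+01]
scene base [ 0.5388 -0.028  17.7163]
scene collar [ 0.4797 -0.2014 11.9895]
scene hole [ 0.484  -0.2055  4.3774] [ 0.4797 -0.2016 37.261 ]
tabs [146, 153, 150, 148, 145, 145, 138, 102, 75, 71, 68, 70, 74, 69, 79, 105, 146, 155, 155, 156, 157, 157, 156, 160, 160, 158, 160, 161, 161, 163, 159, 140, 92, 76, 78, 77, 72, 73, 79, 104, 145, 157, 161, 158, 160, 158, 157, 140, 141, 157, 146, 152, 162, 166, 154, 104, 65, 60, 55, 56, 56, 62, 61, 109, 145, 146, 147, 149, 145, 151, 149, 146]
[153. 153. 153. 153. 149. 137. 126. 113. 101.  88.  76.  70.  74.  85.
  97. 110. 122. 134. 146. 153. 153. 153. 153. 153.]
0.1
```

```bash
python3 - <<'E'
from h import *
t=cv2.imread('pics/top0.png'); s=cv2.imread('pics/scene0.png')
a=[ortho(t,'top',.4794,-.2004,.0256),ortho(s,'scene',.4797,-.2015,.0256)]
for o in a:
    for d in range(0,120,10):
        for k in range(3):
            r=np.radians(d+120*k); cv2.line(o,(int(200+155*np.cos(r)),int(200-155*np.sin(r))),(int(200+175*np.cos(r)),int(200-175*np.sin(r))),(0,0,255) if d==0 else (255,255,255),1)
cv2.imwrite('pics/o_ring2.png',np.hstack(a))
P=[cv2.warpPolar(o,(200,720),(200,200),200,cv2.INTER_LINEAR) for o in a]
cv2.imwrite('pics/pol.png',np.hstack(P)[:, :,][::1].transpose(1,0,2))
E
```

```text
(no output)
```

View pics/o_ring2.png

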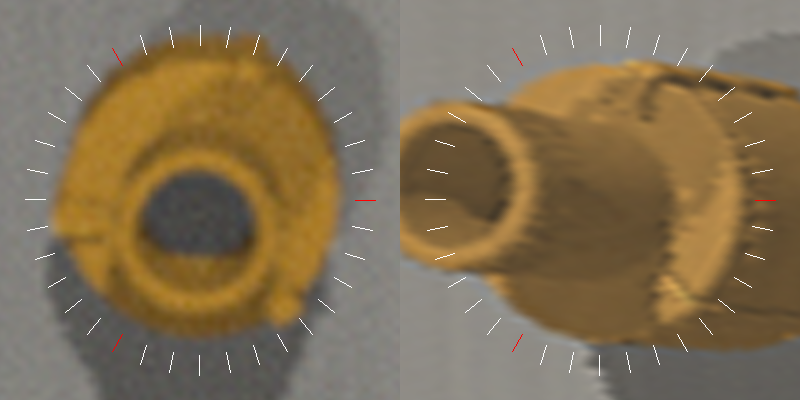

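View pics/pol.png

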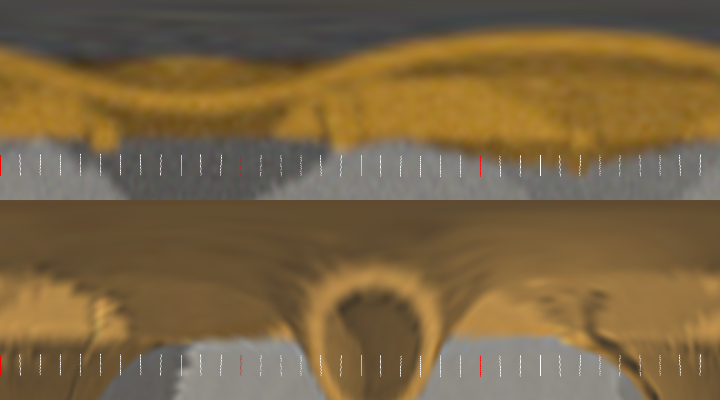

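Ring yaw comes out near 67.5° (mod 120) and cell yaw near 55.5°. The mouth is at (0.5335,-0.0248), the ring at (0.4795,-0.2008) and the lens at (0.4758,0.1805). Before moving, I'll check the path past the knife rack.

```bash
python3 - <<'E'
from h import *
print('rack base',back('top',[[10,470],[65,345],[65,470],[10,345]],.03).round(3).tolist())
print('handles tip scene', [ (h,back('scene',[[436,82],[484,95]],h).round(3).tolist()) for h in (.1,.15,.2)])
print('rack scene corners',back('scene',[[414,143],[480,165]],.0).round(3).tolist())
for a in np.linspace(0,1,6):
    p=np.array([.177,.599,.231])*(1-a)+np.array([.476,.18,.231])*a
    print(p.round(3),proj('top',p).round(),proj('scene',p).round())
# blue box top
print(back('top',[[105,150],[105,258]],.15).round(3).tolist())
E
```

```text
rack base [[0.184, 0.661, 0.03], [0.408, 0.572, 0.03], [0.184, 0.559, 0.03], [0.409, 0.677, 0.03]]
handles tip scene [(0.1, [[-0.061, 0.881, 0.1], [0.131, 0.894, 0.1]]), (0.15, [[0.09, 0.741, 0.15], [0.259, 0.752, 0.15]]), (0.2, [[0.241, 0.601, 0.2], [0.387, 0.611, 0.2]])]
rack scene corners [[0.121, 0.652, 0.0], [0.337, 0.689, 0.0]]
[0.177 0.599 0.231] [[-49. 534.]] [[419.  64.]]
[0.237 0.515 0.231] [[ 14. 488.]] [[408.  73.]]
[0.297 0.431 0.231] [[ 75. 443.]] [[395.  84.]]
[0.356 0.348 0.231] [[136. 399.]] [[380.  96.]]
[0.416 0.264 0.231] [[196. 355.]] [[362. 110.]]
[0.476 0.18  0.231] [[254. 312.]] [[342. 127.]]
[[0.748, 0.451, 0.15], [0.563, 0.442, 0.15]]
```

```bash
python3 -m crank '[{"hand":0,"dx":-40,"dz":-12},{"hand":0,"dx":-80,"dz":-24},{"hand":0,"dx":-120,"dz":-36},{"hand":0,"dx":-153,"dz":-50,"yaw":0.1},{"hand":0,"dx":-180,"dz":-85,"yaw":0.2},{"hand":0,"dx":-200,"dz":-120,"yaw":0.3},{"hand":0,"dx":-220,"dz":-155,"yaw":0.4},{"hand":0,"dx":-240,"dz":-190,"yaw":0.5},{"hand":0,"dx":-255,"dz":-225,"yaw":0.6},{"hand":0,"dx":-265,"dz":-260,"yaw":0.7},{"hand":0,"dx":-280,"dz":-300,"yaw":0.8},{"hand":0,"dx":-295,"dz":-340,"dy":20,"yaw":0.92}]' 40; python3 - <<'E'
from workcell import bot
s=bot.observe(); print(s['qpos'].round(3),s['moment'].round(3),s['joint_efforts'].round(3))
E
```

```text
[-1.353  0.522 -0.036  1.6    0.021  1.021 -0.113] [ 0.013 -0.009  0.036] [ 3.0000e-03 -9.2848e+01  1.9830e+00 -3.7053e+01  1.8000e-02  5.0000e-03
  0.0000e+00]$[0]: bad value
```

```bash
python3 -m crank '[{"hand":0,"dx":-40,"dy":0,"dz":-12,"yaw":0},{"hand":0,"dx":-80,"dy":0,"dz":-24,"yaw":0},{"hand":0,"dx":-120,"dy":0,"dz":-36,"yaw":0},{"hand":0,"dx":-153,"dy":0,"dz":-50,"yaw":0.1},{"hand":0,"dx":-180,"dy":0,"dz":-85,"yaw":0.2},{"hand":0,"dx":-200,"dy":0,"dz":-120,"yaw":0.3},{"hand":0,"dx":-220,"dy":0,"dz":-155,"yaw":0.4},{"hand":0,"dx":-240,"dy":0,"dz":-190,"yaw":0.5},{"hand":0,"dx":-255,"dy":0,"dz":-225,"yaw":0.6},{"hand":0,"dx":-265,"dy":0,"dz":-260,"yaw":0.7},{"hand":0,"dx":-280,"dy":0,"dz":-300,"yaw":0.8},{"hand":0,"dx":-295,"dy":20,"dz":-340,"yaw":0.92}]' 40; python3 - <<'E'
from workcell import bot
s=bot.observe(); print(s['qpos'].round(3),s['moment'].round(3),s['joint_efforts'].round(3))
E
```

```text
clock: 1.1
position: [0.4176, 0.2224, 0.216]
tool_rot: [-1.57, -0.004, 0.358]
force: [0.8, 1.5, 0.5]
grip_width: 0.0855
[-0.855  0.31   0.299  2.019 -0.123  0.825 -0.128] [ 0.076 -0.073 -0.022] [ -7.09  -73.849   3.536 -28.222   2.015   3.161   0.863]
```

```bash
cat >> h.py <<'E'
def go(x,y,z,yaw=None):
    s=bot.observe(); p=s['position']; w=(np.array([x,y,z])-p)*1000
    c,sn=np.cos(s['tool_rot'][2]),np.sin(s['tool_rot'][2])
    print('clock',round(s['clock'],2),'pos',(p*1000).round(1),'rot',s['tool_rot'].round(4),'q7',s['qpos'][6].round(3),'F',s['force'].round(1),'M',s['moment'].round(3),'e7',s['joint_efforts'][6].round(3),'gw',round(s['grip_width']*1000,2))
    print('dx %.1f dy %.1f dz %.1f'%(w[0]*c+w[1]*sn,-w[2],-w[0]*sn+w[1]*c),'' if yaw is None else 'yaw %.3f'%(s['tool_rot'][2]-yaw))
E
python3 -c "
from h import *
go(.4758,.1805,.06)"
```

```text
clock 1.1 pos [417.6 222.4 216. ] rot [-1.5696 -0.0041  0.3584] q7 -0.128 F [0.8 1.5 0.5] M [ 0.076 -0.073 -0.022] e7 0.863 gw 85.46
dx 39.8 dy 156.0 dz -59.7
```

```bash
python3 -m crank '[{"hand":0,"dx":20,"dy":20,"dz":-30,"yaw":0},{"hand":0,"dx":40,"dy":55,"dz":-60,"yaw":0},{"hand":0,"dx":40,"dy":90,"dz":-60,"yaw":0},{"hand":0,"dx":40,"dy":125,"dz":-60,"yaw":0},{"hand":0,"dx":40,"dy":156,"dz":-60,"yaw":0},{"hand":0,"dx":40,"dy":156,"dz":-60,"yaw":0},{"hand":0,"dx":40,"dy":156,"dz":-60,"yaw":0},{"hand":0,"dx":40,"dy":156,"dz":-60,"yaw":0}]'; python3 - <<'E'
from h import *
go(.4758,.1805,.0145)
f=bot.grab_frame('scene'); crop(f,(280,170,400,260),6,'pics/s1.png')
E
```

```text
clock: 1.77
position: [0.4743, 0.1818, 0.0595]
tool_rot: [-1.571, -0.001, 0.363]
force: [0.4, -1.1, -0.2]
grip_width: 0.0853
clock 1.77 pos [474.3 181.8  59.5] rot [-1.5707e+00 -1.2000e-03  3.6290e-01] q7 0.121 F [ 0.4 -1.1 -0.2] M [-0.016 -0.027 -0.002] e7 0.03 gw 85.34
dx 0.9 dy 45.0 dz -1.7
```

View pics/s1.png

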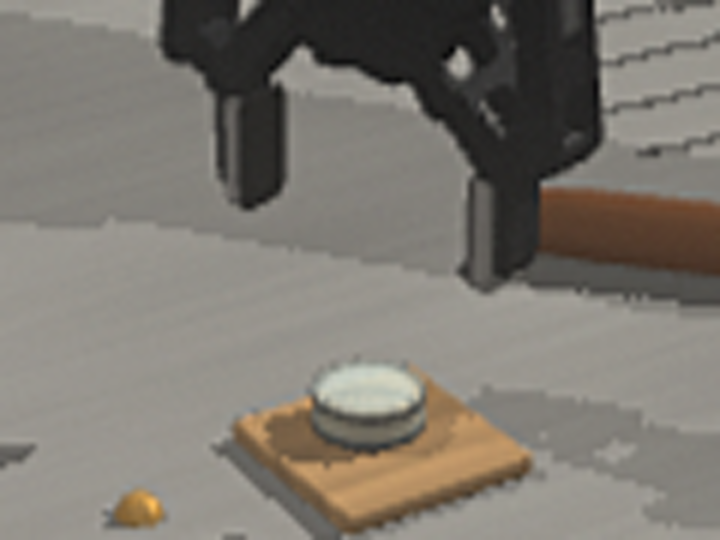

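The crop shows the open fingers centred above the lens on its pad, with the shell well clear. I'll go down and close gently.

```bash
python3 -m crank '[{"hand":0,"dx":1,"dy":20,"dz":-1.7,"yaw":0},{"hand":0,"dx":1,"dy":38,"dz":-1.7,"yaw":0},{"hand":0,"dx":1,"dy":45,"dz":-1.7,"yaw":0},{"hand":0.3,"dx":1,"dy":45,"dz":-1.7,"yaw":0},{"hand":0.45,"dx":1,"dy":45,"dz":-1.7,"yaw":0},{"hand":0.6,"dx":1,"dy":45,"dz":-1.7,"yaw":0},{"hand":0.8,"dx":1,"dy":45,"dz":-1.7,"yaw":0},{"hand":1,"dx":1,"dy":45,"dz":-1.7,"yaw":0},{"hand":1,"dx":1,"dy":45,"dz":-1.7,"yaw":0},{"hand":1,"dx":1,"dy":45,"dz":-1.7,"yaw":0}]' 25; python3 - <<'E'
from h import *
go(.4758,.1805,.11)
f=bot.grab_frame('scene'); crop(f,(280,170,400,260),6,'pics/s2.png')
E
```

```text
clock: 2.65
position: [0.4757, 0.1806, 0.0141]
tool_rot: [-1.571, -0.001, 0.363]
force: [-2.1, -0.2, 13.5]
grip_width: 0.0343
clock 2.65 pos [475.7 180.6  14.1] rot [-1.5705e+00 -1.4000e-03  3.6300e-01] q7 0.146 F [-2.1 -0.2 13.5] M [-0.078  0.442 -0.014] e7 0.002 gw 34.28
dx 0.0 dy -95.9 dz -0.1
```

View pics/s2.png

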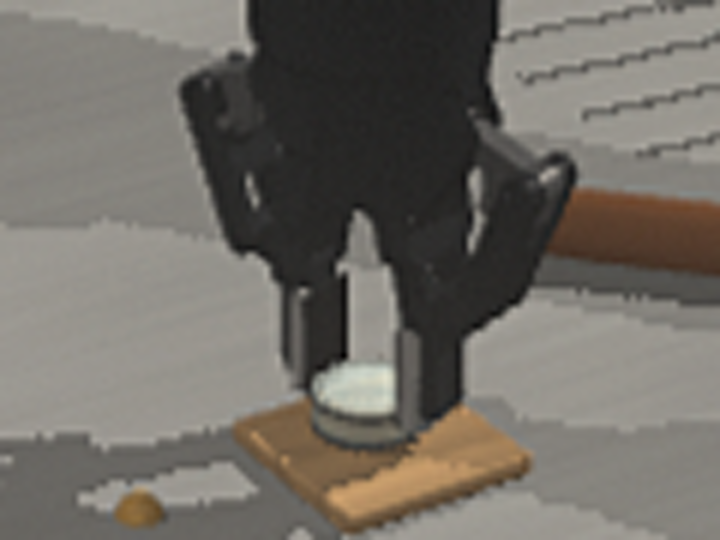

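The picture shows both fingers gripping the upper half of the lens. I'll lift.

```bash
python3 -m crank '[{"hand":1,"dx":0,"dy":-3,"dz":0,"yaw":0},{"hand":1,"dx":0,"dy":-10,"dz":0,"yaw":0},{"hand":1,"dx":0,"dy":-30,"dz":0,"yaw":0},{"hand":1,"dx":0,"dy":-60,"dz":0,"yaw":0},{"hand":1,"dx":0,"dy":-90,"dz":0,"yaw":0},{"hand":1,"dx":0,"dy":-90,"dz":0,"yaw":0}]'; python3 - <<'E'
from h import *
f=bot.grab_frame('scene'); crop(f,(280,120,400,210),6,'pics/s3.png')
go(.5335,-.0248,.1)
E
```

```text
clock: 3.2
position: [0.4772, 0.1809, 0.1081]
tool_rot: [-1.57, -0.006, 0.362]
force: [0.3, 0.4, -0.1]
grip_width: 0.0342
clock 3.25 pos [476.6 181.  106. ] rot [-1.5701 -0.0048  0.3629] q7 0.102 F [ 0.5 -0.3 -1.7] M [-0.003 -0.005  0.046] e7 -0.296 gw 34.4
dx -19.8 dy 6.0 dz -212.6
```

View pics/s3.png

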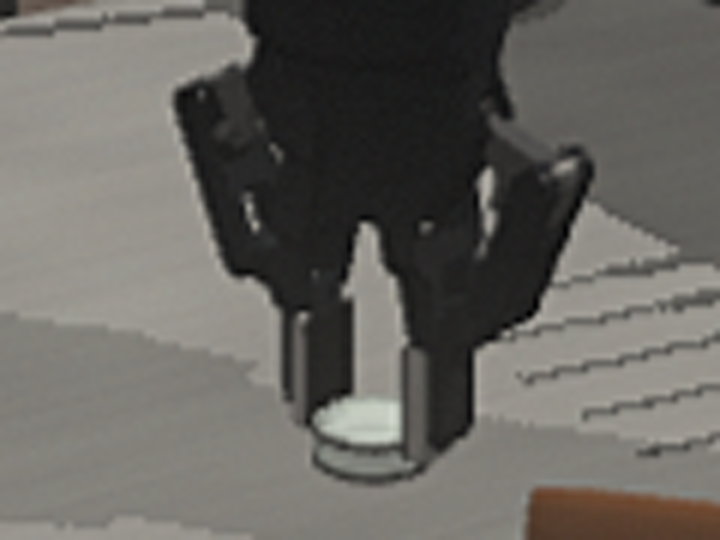

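The lens is held level in the fingers, clear of the pad. I'll carry it over the cell.

```bash
python3 -m crank '[{"hand":1,"dx":-2,"dy":6,"dz":-20,"yaw":0},{"hand":1,"dx":-5,"dy":6,"dz":-50,"yaw":0},{"hand":1,"dx":-8,"dy":6,"dz":-85,"yaw":0},{"hand":1,"dx":-11,"dy":6,"dz":-120,"yaw":0},{"hand":1,"dx":-15,"dy":6,"dz":-155,"yaw":0},{"hand":1,"dx":-18,"dy":10,"dz":-190,"yaw":0},{"hand":1,"dx":-20,"dy":20,"dz":-213,"yaw":0},{"hand":1,"dx":-20,"dy":35,"dz":-213,"yaw":0},{"hand":1,"dx":-20,"dy":46,"dz":-213,"yaw":0},{"hand":1,"dx":-20,"dy":46,"dz":-213,"yaw":0},{"hand":1,"dx":-20,"dy":46,"dz":-213,"yaw":0}]'; python3 - <<'E'
from h import *
f=bot.grab_frame('scene'); cv2.imwrite('pics/s4full.png',f[:,:,::-1]); crop(f,(206,225,306,300),8,'pics/s4.png')
f=bot.grab_frame('top'); cv2.imwrite('pics/t4full.png',f[:,:,::-1]); crop(f,(340,236,440,311),8,'pics/t4.png')
go(.5335,-.0248,.05)
E
```

```text
clock: 4.17
position: [0.5315, -0.0251, 0.0565]
tool_rot: [-1.57, 0.002, 0.364]
force: [0.5, -0.9, -0.0]
grip_width: 0.0341
clock 4.27 pos [532.2 -25.   57.4] rot [-1.5707e+00 -2.0000e-04  3.6430e-01] q7 0.514 F [ 0.4 -0.3  0.5] M [ 0.048  0.    -0.013] e7 -0.004 gw 34.15
dx 1.3 dy 7.4 dz -0.3
```

View pics/s4.png

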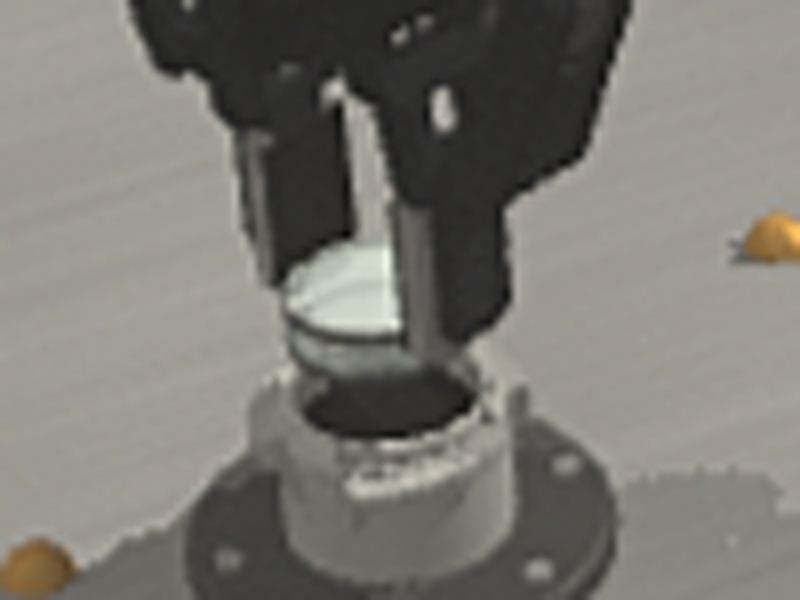

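View pics/t4.png

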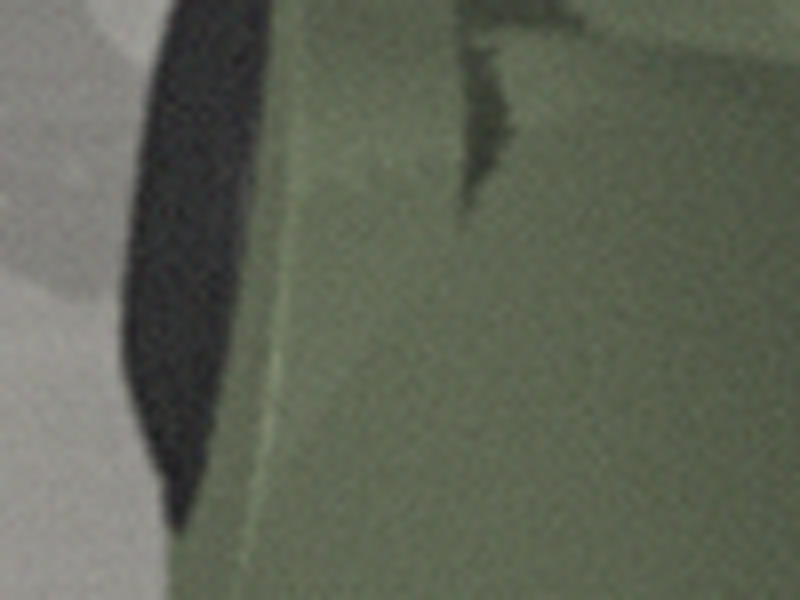

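The scene crop shows the level lens just above the cell mouth. The arm blocks the top camera. I'll overlay where the lens rims should be.

```bash
python3 - <<'E'
from h import *
f=cv2.imread('pics/s4full.png')
x0,y0,k=206,225,8
o=cv2.resize(f[y0:y0+75,x0:x0+100],None,fx=k,fy=k,interpolation=cv2.INTER_CUBIC)
th=np.linspace(0,2*np.pi,100)
for c,z,R,col in (((.5322,-.025),.0655,.018,(0,0,255)),((.5322,-.025),.0515,.016,(0,0,255)),((.5335,-.0248),.04,.0192,(0,255,0)),((.5335,-.0248),.04,.022,(0,255,0))):
    p=proj('scene',np.c_[c[0]+R*np.cos(th),c[1]+R*np.sin(th),0*th+z]); p=((p-[x0,y0]+.5)*k-.5)
    cv2.polylines(o,[p.astype(int).reshape(-1,1,2)],True,col,1)
cv2.imwrite('pics/ov4.png',o)
E
```

```text
(no output)
```

View pics/ov4.png

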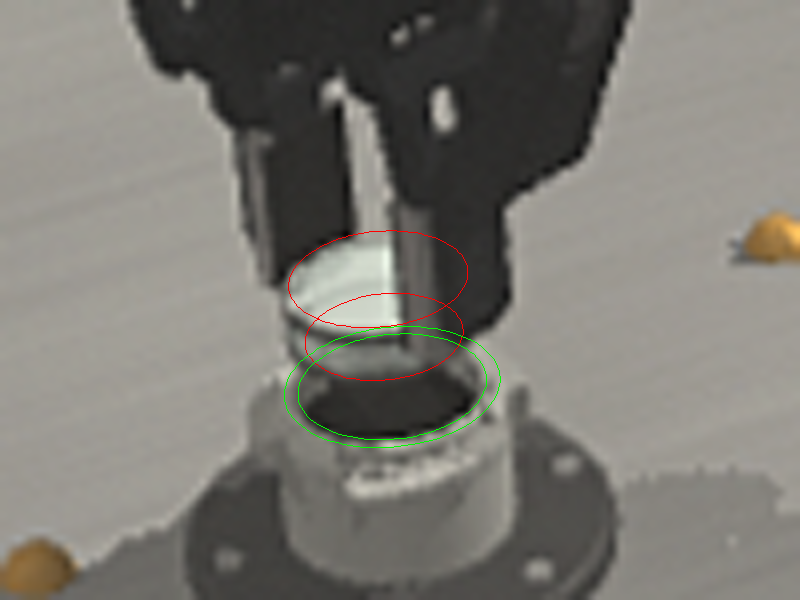

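```bash
python3 -m crank '[{"hand":1,"dx":0.5,"dy":2,"dz":-0.2,"yaw":0},{"hand":1,"dx":1,"dy":4,"dz":-0.3,"yaw":0},{"hand":1,"dx":1,"dy":5,"dz":-0.3,"yaw":0},{"hand":1,"dx":1,"dy":5,"dz":-0.3,"yaw":0},{"hand":1,"dx":1,"dy":5,"dz":-0.3,"yaw":0}]'; python3 - <<'E'
from h import *
go(.5335,-.0248,.05)
E
```

```text
clock: 4.68
position: [0.5332, -0.0258, 0.052]
tool_rot: [-1.571, 0.0, 0.363]
force: [1.3, 0.2, 0.1]
grip_width: 0.0343
clock 4.68 pos [533.2 -25.8  52. ] rot [-1.5708  0.      0.3631] q7 0.516 F [1.3 0.2 0.1] M [-0.018  0.004  0.022] e7 0.005 gw 34.25
dx 0.6 dy 2.0 dz 0.8
```

```bash
python3 -m crank '[{"hand":1,"dx":0.3,"dy":0,"dz":0.5,"yaw":0},{"hand":1,"dx":0.6,"dy":1,"dz":0.9,"yaw":0},{"hand":1,"dx":0.6,"dy":3,"dz":0.9,"yaw":0},{"hand":1,"dx":0.6,"dy":5,"dz":0.9,"yaw":0},{"hand":1,"dx":0.6,"dy":7,"dz":0.9,"yaw":0},{"hand":1,"dx":0.6,"dy":8,"dz":0.9,"yaw":0},{"hand":1,"dx":0.6,"dy":8,"dz":0.9,"yaw":0},{"hand":1,"dx":0.6,"dy":8,"dz":0.9,"yaw":0}]'; python3 - <<'E'
from h import *
go(.5335,-.0248,.04)
f=bot.grab_frame('scene'); crop(f,(206,225,306,300),8,'pics/s5.png')
E
```

```text
clock: 5.35
position: [0.5334, -0.0248, 0.0439]
tool_rot: [-1.571, 0.0, 0.363]
force: [0.7, 0.0, 0.1]
grip_width: 0.0345
clock 5.35 pos [533.4 -24.8  43.9] rot [-1.5707e+00  2.0000e-04  3.6300e-01] q7 0.518 F [0.7 0.  0.1] M [-0.007 -0.028 -0.02 ] e7 0.007 gw 34.46
dx 0.1 dy 3.9 dz -0.0
```

View pics/s5.png

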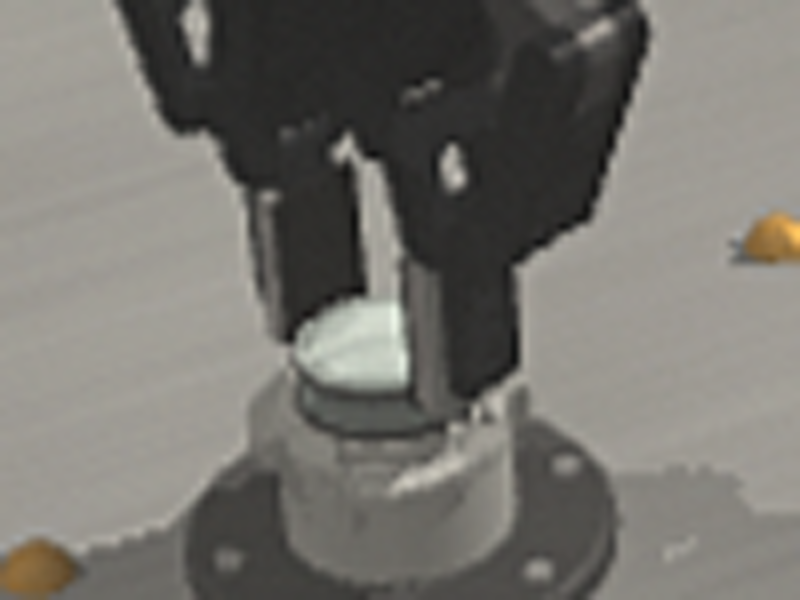

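The lens has entered the mouth with no contact force. I'll go on a little, gently.

```bash
python3 -m crank '[{"hand":1,"dx":0,"dy":1,"dz":0,"yaw":0},{"hand":1,"dx":0,"dy":2,"dz":0,"yaw":0},{"hand":1,"dx":0,"dy":2.5,"dz":0,"yaw":0},{"hand":1,"dx":0,"dy":2.5,"dz":0,"yaw":0},{"hand":1,"dx":0,"dy":2.5,"dz":0,"yaw":0}]'; python3 - <<'E'
from h import *
go(.5335,-.0248,.04)
f=bot.grab_frame('scene'); crop(f,(206,225,306,300),8,'pics/s6.png')
E
```

```text
clock: 5.82
position: [0.5334, -0.0248, 0.0414]
tool_rot: [-1.571, 0.0, 0.363]
force: [-0.5, 0.7, -0.7]
grip_width: 0.0342
clock 5.82 pos [533.4 -24.8  41.4] rot [-1.5708e+00  1.0000e-04  3.6300e-01] q7 0.519 F [-0.5  0.7 -0.7] M [ 0.013 -0.04  -0.011] e7 0.003 gw 34.17
dx 0.1 dy 1.4 dz -0.0
```

View pics/s6.png

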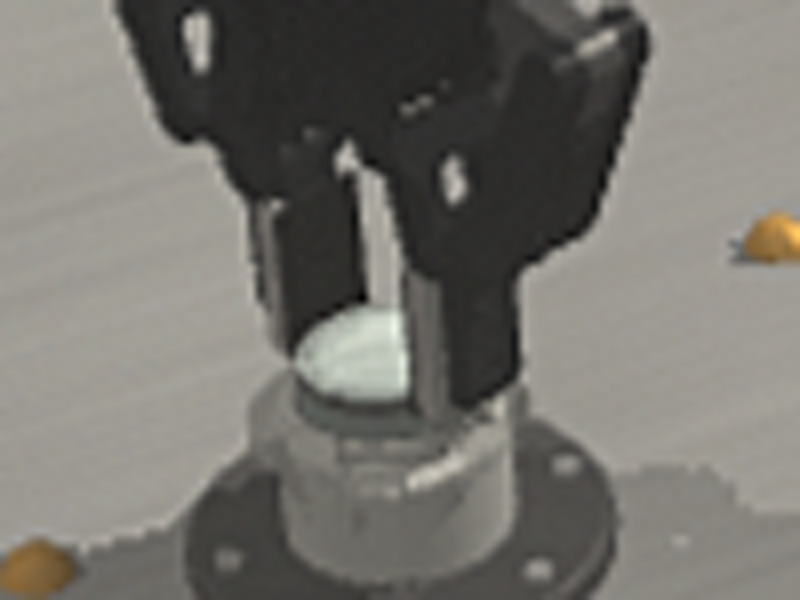

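```bash
python3 -m crank '[{"hand":1,"dx":0,"dy":0.6,"dz":0,"yaw":0},{"hand":1,"dx":0,"dy":1.2,"dz":0,"yaw":0},{"hand":1,"dx":0,"dy":1.2,"dz":0,"yaw":0},{"hand":1,"dx":0,"dy":1.2,"dz":0,"yaw":0}]'; python3 - <<'E'
from h import *
go(.5335,-.0248,.04)
E
python3 -m crank '[{"hand":0.5,"dx":0,"dy":0,"dz":0,"yaw":0},{"hand":0.5,"dx":0,"dy":0,"dz":0,"yaw":0},{"hand":0.4,"dx":0,"dy":0,"dz":0,"yaw":0},{"hand":0.3,"dx":0,"dy":0,"dz":0,"yaw":0},{"hand":0.3,"dx":0,"dy":0,"dz":0,"yaw":0},{"hand":0.3,"dx":0,"dy":0,"dz":0,"yaw":0}]'; python3 - <<'E'
from h import *
f=bot.grab_frame('scene'); crop(f,(206,225,306,300),8,'pics/s7.png')
E
```

```text
clock: 6.2
position: [0.5334, -0.0248, 0.0402]
tool_rot: [-1.571, 0.0, 0.363]
force: [-0.1, -0.1, 0.1]
grip_width: 0.0346
clock 6.2 pos [533.4 -24.8  40.2] rot [-1.5708e+00  1.0000e-04  3.6290e-01] q7 0.519 F [-0.1 -0.1  0.1] M [-0.001  0.011 -0.02 ] e7 0.004 gw 34.57
dx 0.1 dy 0.2 dz -0.0 
clock: 6.7
position: [0.5334, -0.0248, 0.0403]
tool_rot: [-1.571, 0.0, 0.363]
force: [-0.3, -0.8, 0.4]
grip_width: 0.0595
```

View pics/s7.png

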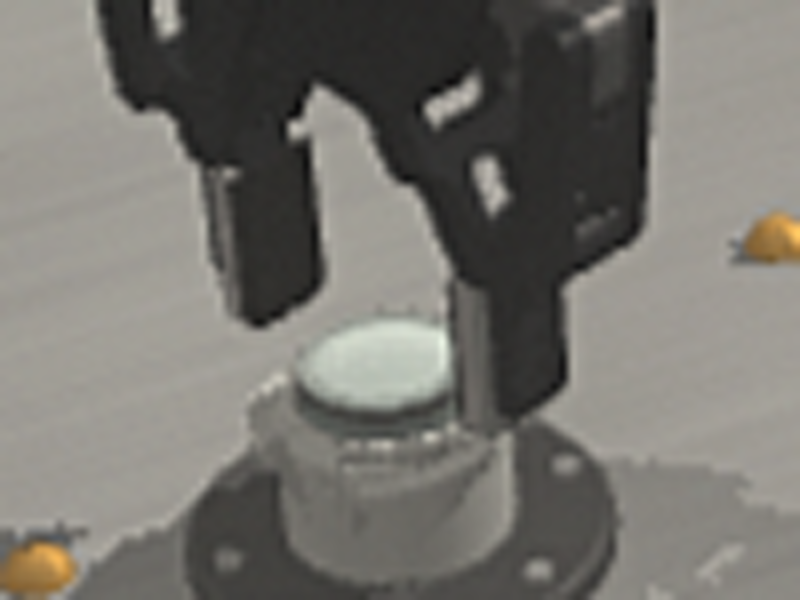

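The lens has dropped in flush and level in the mouth, and the fingers are clear of it. I'll go up and over to the ring.

```bash
python3 - <<'E'
from h import *
go(.4795,-.2008,.1)
E
```

```text
clock 6.75 pos [533.5 -24.8  40.3] rot [-1.5708 -0.      0.363 ] q7 0.519 F [-0.5 -0.2  0.6] M [ 0.04  -0.021  0.003] e7 -0.0 gw 59.85
dx -113.0 dy -59.7 dz -145.4
```

```bash
python3 -m crank '[{"hand":0,"dx":0,"dy":-10,"dz":0,"yaw":0},{"hand":0,"dx":0,"dy":-35,"dz":0,"yaw":0},{"hand":0,"dx":0,"dy":-60,"dz":0,"yaw":0},{"hand":0,"dx":-20,"dy":-60,"dz":-26,"yaw":0},{"hand":0,"dx":-42,"dy":-60,"dz":-54,"yaw":0},{"hand":0,"dx":-65,"dy":-60,"dz":-84,"yaw":0},{"hand":0,"dx":-88,"dy":-60,"dz":-113,"yaw":0},{"hand":0,"dx":-105,"dy":-60,"dz":-135,"yaw":0},{"hand":0,"dx":-113,"dy":-60,"dz":-145.4,"yaw":0},{"hand":0,"dx":-113,"dy":-60,"dz":-145.4,"yaw":0},{"hand":0,"dx":-113,"dy":-60,"dz":-145.4,"yaw":0},{"hand":0,"dx":-113,"dy":-60,"dz":-145.4,"yaw":0}]'; python3 - <<'E'
from h import *
f=bot.grab_frame('scene'); cv2.imwrite('pics/s8full.png',f[:,:,::-1]); 
a=[cv2.resize(f[y-33:y+37,x-35:x+35],None,fx=5.7,fy=5.7,interpolation=cv2.INTER_CUBIC) for x,y in((256,276),(140,285))]
cv2.imwrite('pics/s8.png',np.hstack(a)[:,:,::-1])
f=bot.grab_frame('top'); cv2.imwrite('pics/t8.png',f[:,:,::-1])
go(.4795,-.2008,.03)
E
```

```text
clock: 7.75
position: [0.4799, -0.1998, 0.1006]
tool_rot: [-1.571, -0.001, 0.364]
force: [0.6, 0.8, 0.5]
grip_width: 0.0851
clock 7.85 pos [ 479.9 -199.6  100.5] rot [-1.5705e+00 -3.0000e-04  3.6480e-01] q7 0.827 F [0.1 0.2 0.1] M [-0.001 -0.018  0.003] e7 -0.019 gw 85.45
dx -0.8 dy 70.5 dz -1.0
```

View pics/s8.png

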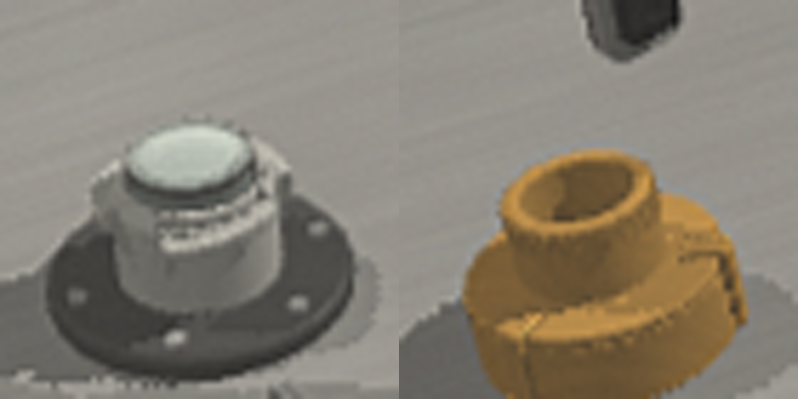

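View pics/t8.png

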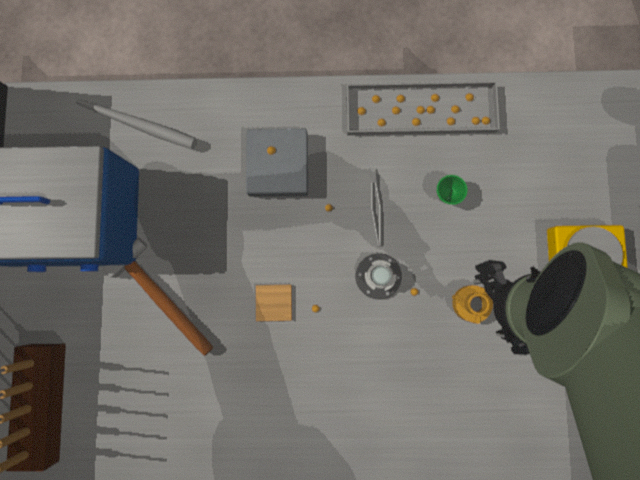

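The lens sits level in the cell, top view (381,275), and the pad is empty. The ring is undisturbed at (473,304) with the open fingers above it. I'll go down and grip the collar.

```bash
python3 -m crank '[{"hand":0,"dx":-0.8,"dy":25,"dz":-1,"yaw":0},{"hand":0,"dx":-0.8,"dy":50,"dz":-1,"yaw":0},{"hand":0,"dx":-0.8,"dy":65,"dz":-1,"yaw":0},{"hand":0.2,"dx":-0.8,"dy":71.5,"dz":-1,"yaw":0},{"hand":0.35,"dx":-0.8,"dy":71.5,"dz":-1,"yaw":0},{"hand":0.5,"dx":-0.8,"dy":71.5,"dz":-1,"yaw":0},{"hand":0.7,"dx":-0.8,"dy":71.5,"dz":-1,"yaw":0},{"hand":1,"dx":-0.8,"dy":71.5,"dz":-1,"yaw":0},{"hand":1,"dx":-0.8,"dy":71.5,"dz":-1,"yaw":0},{"hand":1,"dx":-0.8,"dy":71.5,"dz":-1,"yaw":0},{"hand":1,"dx":-0.8,"dy":71.5,"dz":-1,"yaw":0}]' 50; python3 - <<'E'
from h import *
go(.4795,-.2008,.1)
f=bot.grab_frame('scene'); cv2.imwrite('pics/s9full.png',f[:,:,::-1]); crop(f,(95,240,195,330),6.6,'pics/s9.png')
E
```

```text
clock: 8.77
position: [0.4797, -0.202, 0.0301]
tool_rot: [-1.572, -0.001, 0.363]
force: [-1.1, 1.4, 5.5]
grip_width: 0.0384
clock 8.77 pos [ 479.7 -202.    30.1] rot [-1.5717e+00 -1.5000e-03  3.6340e-01] q7 0.86 F [-1.1  1.4  5.5] M [0.275 0.346 0.076] e7 -0.092 gw 38.37
dx 0.2 dy -69.9 dz 1.2
```

View pics/s9.png

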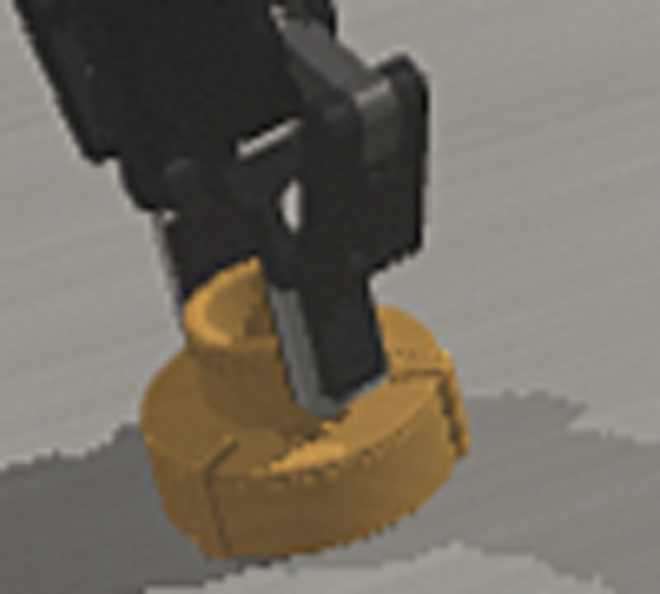

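The fingers grip the collar just clear of the shoulder and the ring stands upright. I'll lift it, carry it over the cell and turn it 12° clockwise to line up.

```bash
python3 -m crank '[{"hand":1,"dx":0,"dy":-5,"dz":0,"yaw":0},{"hand":1,"dx":0,"dy":-20,"dz":0,"yaw":0},{"hand":1,"dx":0,"dy":-45,"dz":0,"yaw":0},{"hand":1,"dx":0,"dy":-62,"dz":0,"yaw":0},{"hand":1,"dx":20,"dy":-62,"dz":26,"yaw":0.05},{"hand":1,"dx":42,"dy":-62,"dz":54,"yaw":0.1},{"hand":1,"dx":65,"dy":-62,"dz":84,"yaw":0.15},{"hand":1,"dx":88,"dy":-62,"dz":113,"yaw":0.2},{"hand":1,"dx":105,"dy":-62,"dz":135,"yaw":0.215},{"hand":1,"dx":113,"dy":-62,"dz":145.4,"yaw":0.215},{"hand":1,"dx":113,"dy":-62,"dz":145.4,"yaw":0.215},{"hand":1,"dx":113,"dy":-62,"dz":145.4,"yaw":0.215}]'; python3 -m crank '[{"hand":1,"dx":0,"dy":0,"dz":0,"yaw":0},{"hand":1,"dx":0,"dy":0,"dz":0,"yaw":0},{"hand":1,"dx":0,"dy":0,"dz":0,"yaw":0}]'; python3 - <<'E'
from h import *
go(.5337,-.0260,.065)
f=bot.grab_frame('scene'); cv2.imwrite('pics/s10full.png',f[:,:,::-1])
f=f[:,:,::-1]
x0,y0,k=200,180,6
p=bot.observe()['position']; yaw=bot.observe()['tool_rot'][2]; zh=np.array([-np.sin(yaw),np.cos(yaw)])
c=p[:2]+.0012*zh; b=p[2]-.0301
o=cv2.resize(f[y0:y0+100,x0:x0+120],None,fx=k,fy=k,interpolation=cv2.INTER_CUBIC)
th=np.linspace(0,2*np.pi,100)
for z,R in ((b+.05,.02),(b+.0256,.035),(b,.035)):
    q=proj('scene',np.c_[c[0]+R*np.cos(th),c[1]+R*np.sin(th),0*th+z]); q=((q-[x0,y0]+.5)*k-.5)
    cv2.polylines(o,[q.astype(int).reshape(-1,1,2)],True,(0,0,255),1)
for a in (55,175,295):
    u=np.array([np.cos(np.radians(a)),np.sin(np.radians(a))])
    q=proj('scene',[np.r_[c+u*.0372,b+.0256],np.r_[c+u*.0372,b]]); q=((q-[x0,y0]+.5)*k-.5).astype(int)
    cv2.line(o,tuple(map(int,q[0])),tuple(map(int,q[1])),(255,0,0),1)
cv2.imwrite('pics/ov10.png',o)
E
```

```text
clock: 9.82
position: [0.5332, -0.0257, 0.0915]
tool_rot: [-1.571, -0.001, 0.15]
force: [0.2, -1.4, -1.3]
grip_width: 0.0382
clock: 10.07
position: [0.5329, -0.0272, 0.091]
tool_rot: [-1.571, -0.0, 0.146]
force: [-0.3, -0.1, -1.2]
grip_width: 0.0384
clock 10.07 pos [532.9 -27.2  91. ] rot [-1.571e+00 -1.000e-04  1.463e-01] q7 0.348 F [-0.3 -0.1 -1.2] M [-0.024  0.017 -0.024] e7 0.017 gw 38.45
dx 1.0 dy 26.0 dz 1.0
```

View pics/ov10.png

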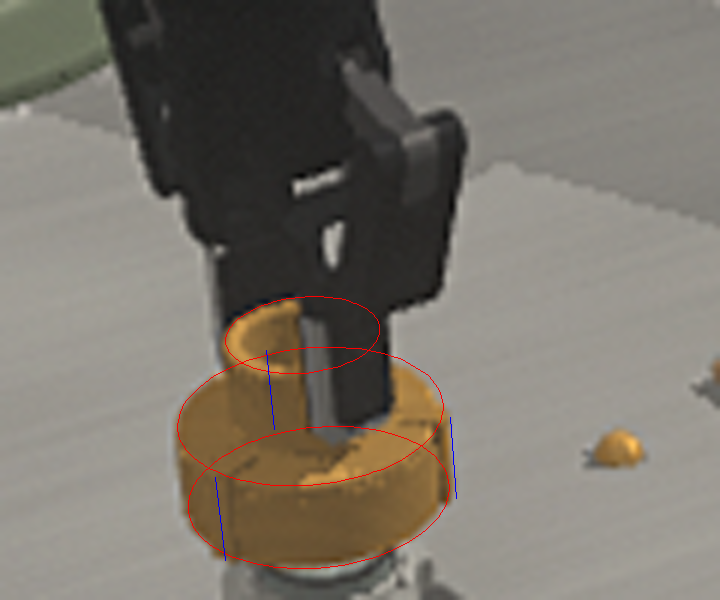

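The overlay fits the held ring: the skirt and collar circles coincide, and the ribs agree within a few degrees. I'll lower it through the gaps while watching the force.

```bash
python3 -m crank '[{"hand":1,"dx":0.5,"dy":4,"dz":0.4,"yaw":0},{"hand":1,"dx":1,"dy":10,"dz":0.7,"yaw":0},{"hand":1,"dx":1,"dy":14,"dz":0.7,"yaw":0},{"hand":1,"dx":1,"dy":18,"dz":0.7,"yaw":0},{"hand":1,"dx":1,"dy":20,"dz":0.7,"yaw":0},{"hand":1,"dx":1,"dy":20,"dz":0.7,"yaw":0},{"hand":1,"dx":1,"dy":20,"dz":0.7,"yaw":0}]'; python3 -c "
from h import *
go(.5337,-.0263,.0625)"
```

```text
clock: 10.7
position: [0.5339, -0.0252, 0.0706]
tool_rot: [-1.571, 0.0, 0.148]
force: [-0.2, -0.5, -0.9]
grip_width: 0.0389
clock 10.7 pos [533.9 -25.2  70.6] rot [-1.5709e+00  3.0000e-04  1.4790e-01] q7 0.358 F [-0.2 -0.5 -0.9] M [ 0.018 -0.039  0.026] e7 0.021 gw 38.87
dx -0.3 dy 8.1 dz -1.0
```

```bash
python3 -m crank '[{"hand":1,"dx":-0.3,"dy":1,"dz":-0.7,"yaw":0},{"hand":1,"dx":-0.3,"dy":3,"dz":-0.7,"yaw":0},{"hand":1,"dx":-0.3,"dy":5,"dz":-0.7,"yaw":0},{"hand":1,"dx":-0.3,"dy":7,"dz":-0.7,"yaw":0},{"hand":1,"dx":-0.3,"dy":8,"dz":-0.7,"yaw":0},{"hand":1,"dx":-0.3,"dy":8,"dz":-0.7,"yaw":0},{"hand":1,"dx":-0.3,"dy":8,"dz":-0.7,"yaw":0}]'; python3 - <<'E'
from h import *
go(.5337,-.0263,.056)
f=bot.grab_frame('scene'); crop(f,(200,210,310,300),7,'pics/s11.png')
E
```

```text
clock: 11.28
position: [0.5337, -0.0259, 0.0627]
tool_rot: [-1.571, 0.0, 0.148]
force: [0.6, -0.5, -0.2]
grip_width: 0.0383
clock 11.28 pos [533.7 -25.9  62.7] rot [-1.5708e+00  2.0000e-04  1.4800e-01] q7 0.364 F [ 0.6 -0.5 -0.2] M [0.013 0.036 0.04 ] e7 0.01 gw 38.31
dx -0.1 dy 6.7 dz -0.4
```

View pics/s11.png

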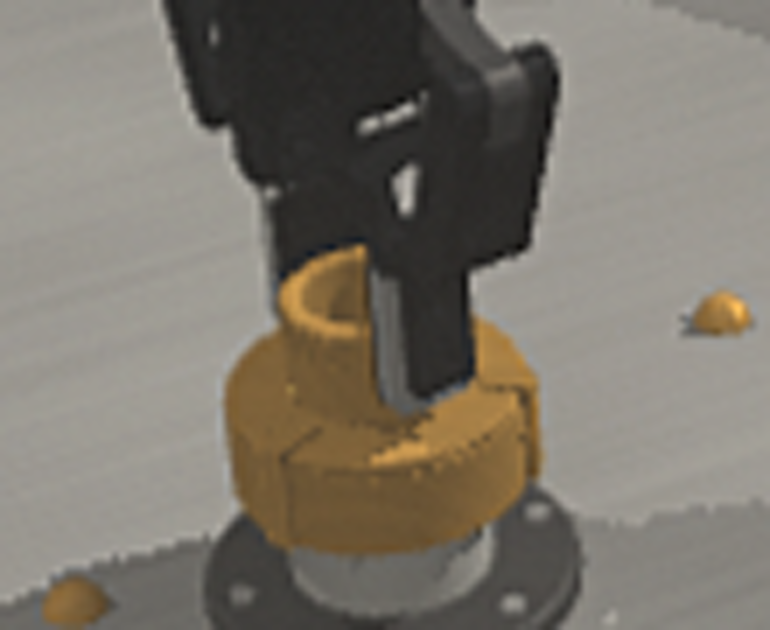

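The ring is over the post with no contact force and its lugs at tab height. I'll go down in small steps until the lip touches the lens.

```bash
python3 -m crank '[{"hand":1,"dx":0,"dy":1.5,"dz":-0.3,"yaw":0},{"hand":1,"dx":0,"dy":3,"dz":-0.3,"yaw":0},{"hand":1,"dx":0,"dy":4.5,"dz":-0.3,"yaw":0},{"hand":1,"dx":0,"dy":5.5,"dz":-0.3,"yaw":0},{"hand":1,"dx":0,"dy":5.5,"dz":-0.3,"yaw":0}]'; python3 -m crank '[{"hand":1,"dx":0,"dy":0.5,"dz":0,"yaw":0},{"hand":1,"dx":0,"dy":0.5,"dz":0,"yaw":0}]';python3 -m crank '[{"hand":1,"dx":0,"dy":0.5,"dz":0,"yaw":0},{"hand":1,"dx":0,"dy":0.5,"dz":0,"yaw":0}]';
```

```text
clock: 11.75
position: [0.5337, -0.0262, 0.057]
tool_rot: [-1.571, 0.0, 0.148]
force: [0.4, -0.6, -0.4]
grip_width: 0.0385
clock: 11.92
position: [0.5338, -0.0262, 0.0567]
tool_rot: [-1.571, 0.0, 0.148]
force: [-0.3, 0.5, -0.7]
grip_width: 0.0384
clock: 12.08
position: [0.5338, -0.0262, 0.0563]
tool_rot: [-1.571, -0.0, 0.148]
force: [-1.2, -0.0, -2.3]
grip_width: 0.0383
```

```bash
python3 -m crank '[{"hand":1,"dx":0,"dy":0.5,"dz":0,"yaw":0},{"hand":1,"dx":0,"dy":0.5,"dz":0,"yaw":0}]'; python3 -m crank '[{"hand":1,"dx":0,"dy":0.4,"dz":0,"yaw":0},{"hand":1,"dx":0,"dy":0.4,"dz":0,"yaw":0}]';python3 -m crank '[{"hand":1,"dx":0,"dy":0.4,"dz":0,"yaw":0},{"hand":1,"dx":0,"dy":0.4,"dz":0,"yaw":0}]'; python3 -c "
from h import *
go(.5337,-.0263,.056)"
```

```text
clock: 12.25
position: [0.5338, -0.0262, 0.0558]
tool_rot: [-1.571, 0.0, 0.148]
force: [-0.4, -0.7, -0.8]
grip_width: 0.038
clock: 12.42
position: [0.5338, -0.0262, 0.0556]
tool_rot: [-1.571, -0.0, 0.148]
force: [-1.7, 0.3, 4.1]
grip_width: 0.0385
clock: 12.58
position: [0.5339, -0.0262, 0.0555]
tool_rot: [-1.571, -0.0, 0.148]
force: [-3.8, 1.8, 12.9]
grip_width: 0.0379
clock 12.58 pos [533.9 -26.2  55.5] rot [-1.5706e+00 -3.0000e-04  1.4780e-01] q7 0.369 F [-3.8  1.8 12.9] M [ 0.052  0.783 -0.004] e7 0.003 gw 37.94
dx -0.2 dy -0.5 dz -0.1
```

The lip touched the lens at TCP z ≈ 55.6 mm, so the lens top is at about 47.1 mm, inside the stated range. I'll ease off slightly and start turning clockwise, watching joint 7's torque.

```bash
python3 -m crank '[{"hand":1,"dx":0,"dy":-0.6,"dz":0,"yaw":0},{"hand":1,"dx":-0.1,"dy":-0.6,"dz":0,"yaw":0.07},{"hand":1,"dx":-0.15,"dy":-0.6,"dz":0,"yaw":0.14},{"hand":1,"dx":-0.2,"dy":-0.6,"dz":0,"yaw":0.2},{"hand":1,"dx":-0.2,"dy":-0.6,"dz":0,"yaw":0.2},{"hand":1,"dx":-0.2,"dy":-0.6,"dz":0,"yaw":0.2}]'; python3 - <<'E'
from h import *
go(.5337,-.0263,.056)
E
```

```text
clock: 13.08
position: [0.5337, -0.0262, 0.0556]
tool_rot: [-1.571, -0.0, -0.05]
force: [-0.5, -0.9, -0.7]
grip_width: 0.0387
clock 13.08 pos [533.7 -26.2  55.6] rot [-1.571e+00 -1.000e-04 -5.000e-02] q7 0.229 F [-0.5 -0.9 -0.7] M [-0.11  -0.102  0.028] e7 -0.597 gw 38.67
dx 0.0 dy -0.4 dz -0.1
```

```bash
python3 -m crank '[{"hand":1,"dx":0,"dy":0,"dz":0,"yaw":0},{"hand":1,"dx":0,"dy":0,"dz":0,"yaw":0}]'; python3 - <<'E'
from h import *
go(.5337,-.0263,.056)
print(bot.observe()['qd'].round(3), bot.observe()['joint_efforts'].round(2))
E
```

```text
clock: 13.25
position: [0.5337, -0.0262, 0.0556]
tool_rot: [-1.571, -0.0, -0.051]
force: [0.5, 0.6, -1.0]
grip_width: 0.0387
clock 13.25 pos [533.7 -26.2  55.6] rot [-1.5707e+00 -1.0000e-04 -5.0500e-02] q7 0.228 F [ 0.5  0.6 -1. ] M [ 0.016 -0.116 -0.   ] e7 0.023 gw 38.69
dx 0.0 dy -0.4 dz -0.1 
[-0.001 -0.001  0.002 -0.002 -0.003 -0.001 -0.005] [-4.000e-02 -8.676e+01  1.087e+01 -2.074e+01  8.000e-02  1.400e-01
  2.000e-02]
```

```bash
python3 -m crank '[{"hand":1,"dx":-0.1,"dy":0,"dz":0,"yaw":0.06},{"hand":1,"dx":-0.15,"dy":0,"dz":0,"yaw":0.12},{"hand":1,"dx":-0.2,"dy":0,"dz":0,"yaw":0.18},{"hand":1,"dx":-0.25,"dy":0,"dz":0.05,"yaw":0.24},{"hand":1,"dx":-0.3,"dy":0,"dz":0.1,"yaw":0.3},{"hand":1,"dx":-0.3,"dy":0,"dz":0.1,"yaw":0.3},{"hand":1,"dx":-0.3,"dy":0,"dz":0.1,"yaw":0.3},{"hand":1,"dx":-0.3,"dy":0,"dz":0.1,"yaw":0.3}]'; python3 - <<'E'
from h import *
go(.5337,-.0263,.056)
f=bot.grab_frame('scene'); crop(f,(200,210,310,300),7,'pics/s12.png')
E
```

```text
clock: 13.92
position: [0.5333, -0.0261, 0.0556]
tool_rot: [-1.571, -0.0, -0.35]
force: [-0.1, 0.5, 0.5]
grip_width: 0.0385
clock 13.92 pos [533.3 -26.1  55.6] rot [-1.5708 -0.     -0.3495] q7 0.017 F [-0.1  0.5  0.5] M [ 0.041 -0.099 -0.07 ] e7 -0.054 gw 38.51
dx 0.4 dy -0.4 dz -0.0
```

View pics/s12.png

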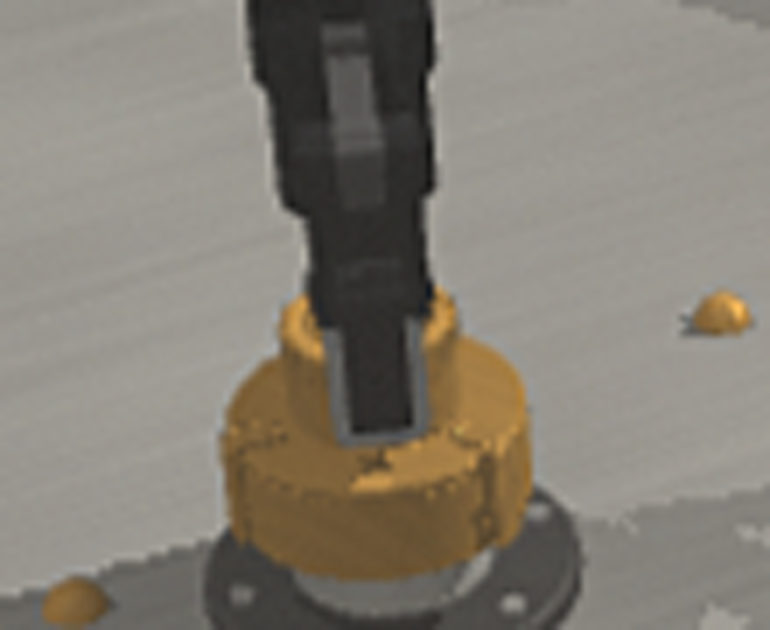

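The ring has turned with the gripper and torque is only about 0.05 N m. I'll carry on in smaller steps.

```bash
cat > st.py <<'E'
from h import *
s=bot.observe(); print('t%.2f yaw %.3f turned %.3f e7 %.3f Mz %.3f F %s z %.2f'%(s['clock'],s['tool_rot'][2],.148-s['tool_rot'][2],s['joint_efforts'][6],s['moment'][2],s['force'].round(1),s['position'][2]*1000))
E
python3 -m crank '[{"hand":1,"dx":-0.05,"dy":0,"dz":0,"yaw":0.05},{"hand":1,"dx":-0.1,"dy":0,"dz":0,"yaw":0.1},{"hand":1,"dx":-0.1,"dy":0,"dz":0,"yaw":0.1},{"hand":1,"dx":-0.1,"dy":0,"dz":0,"yaw":0.1}]' >/dev/null; python3 st.py
python3 -m crank '[{"hand":1,"dx":-0.05,"dy":0,"dz":0,"yaw":0.03},{"hand":1,"dx":-0.05,"dy":0,"dz":0,"yaw":0.05},{"hand":1,"dx":-0.05,"dy":0,"dz":0,"yaw":0.05},{"hand":1,"dx":-0.05,"dy":0,"dz":0,"yaw":0.05}]'>/dev/null; python3 st.py
```

```text
t14.30 yaw -0.450 turned 0.598 e7 -0.458 Mz -0.044 F [-0.2 -0.1  0.9] z 55.59
t14.63 yaw -0.502 turned 0.650 e7 -0.197 Mz 0.013 F [0.5 0.  1.7] z 55.58
```

```bash

python3 -m crank '[{"hand":1,"dx":0,"dy":0,"dz":0,"yaw":0.02},{"hand":1,"dx":-0.03,"dy":0,"dz":0,"yaw":0.04},{"hand":1,"dx":-0.03,"dy":0,"dz":0,"yaw":0.04},{"hand":1,"dx":-0.03,"dy":0,"dz":0,"yaw":0.04}]'>/dev/null; python3 st.py
python3 -m crank '[{"hand":1,"dx":0,"dy":0,"dz":0,"yaw":0}]'>/dev/null; python3 st.py
python3 -m crank '[{"hand":1,"dx":0,"dy":0,"dz":0,"yaw":0}]'>/dev/null; python3 st.py
python3 -m crank '[{"hand":1,"dx":0,"dy":0,"dz":0,"yaw":0.02},{"hand":1,"dx":-0.03,"dy":0,"dz":0,"yaw":0.04},{"hand":1,"dx":-0.03,"dy":0,"dz":0,"yaw":0.04},{"hand":1,"dx":-0.03,"dy":0,"dz":0,"yaw":0.04}]'>/dev/null; python3 st.py
python3 -m crank '[{"hand":1,"dx":0,"dy":0,"dz":0,"yaw":0}]'>/dev/null; python3 st.py
```

```text
t14.97 yaw -0.542 turned 0.690 e7 -0.198 Mz 0.000 F [0.3 0.  1.8] z 55.59
t15.05 yaw -0.542 turned 0.690 e7 -0.031 Mz -0.039 F [-0.  -0.   0.8] z 55.59
t15.13 yaw -0.542 turned 0.690 e7 0.003 Mz 0.017 F [0.6 0.  1.2] z 55.60
t15.47 yaw -0.582 turned 0.730 e7 -0.202 Mz 0.020 F [1.  0.3 1.3] z 55.57
t15.55 yaw -0.582 turned 0.730 e7 -0.033 Mz -0.003 F [-0.3 -0.4  1.4] z 55.60
```

```bash

for i in 1 2; do python3 -m crank '[{"hand":1,"dx":0,"dy":0,"dz":0,"yaw":0.02},{"hand":1,"dx":-0.02,"dy":0,"dz":0,"yaw":0.03},{"hand":1,"dx":-0.02,"dy":0,"dz":0,"yaw":0.03},{"hand":1,"dx":-0.02,"dy":0,"dz":0,"yaw":0.03}]'>/dev/null; python3 st.py
python3 -m crank '[{"hand":1,"dx":0,"dy":0,"dz":0,"yaw":0}]'>/dev/null; python3 st.py; done
```

```text
t15.88 yaw -0.612 turned 0.760 e7 -0.114 Mz -0.014 F [1.  0.3 1.3] z 55.60
t15.97 yaw -0.612 turned 0.760 e7 -0.014 Mz 0.042 F [0.  0.4 1.8] z 55.59
t16.30 yaw -0.642 turned 0.790 e7 -0.115 Mz 0.008 F [1.3 0.4 0.6] z 55.58
t16.38 yaw -0.642 turned 0.790 e7 -0.015 Mz 0.003 F [1.1 0.1 2.8] z 55.57
```

```bash
python3 -m crank '[{"hand":1,"dx":0,"dy":0,"dz":0,"yaw":0.02},{"hand":1,"dx":-0.02,"dy":0,"dz":0,"yaw":0.03},{"hand":1,"dx":-0.02,"dy":0,"dz":0,"yaw":0.03},{"hand":1,"dx":-0.02,"dy":0,"dz":0,"yaw":0.03}]'>/dev/null; python3 st.py
python3 -m crank '[{"hand":1,"dx":0,"dy":0,"dz":0,"yaw":0}]'>/dev/null; python3 st.py
python3 -m crank '[{"hand":1,"dx":0,"dy":0,"dz":0,"yaw":0.02},{"hand":1,"dx":-0.02,"dy":0,"dz":0,"yaw":0.03},{"hand":1,"dx":-0.02,"dy":0,"dz":0,"yaw":0.03},{"hand":1,"dx":-0.02,"dy":0,"dz":0,"yaw":0.03}]'>/dev/null; python3 st.py
python3 -m crank '[{"hand":1,"dx":0,"dy":0,"dz":0,"yaw":0}]'>/dev/null; python3 st.py
```

```text
t16.72 yaw -0.672 turned 0.820 e7 -0.114 Mz -0.031 F [-0.1  0.4  1.9] z 55.60
t16.80 yaw -0.672 turned 0.820 e7 -0.014 Mz 0.032 F [1.4 0.  0.4] z 55.60
t17.13 yaw -0.702 turned 0.850 e7 -0.114 Mz -0.033 F [ 0.7 -0.5  2.2] z 55.57
t17.22 yaw -0.702 turned 0.850 e7 -0.013 Mz 0.018 F [ 0.  -0.8  1.3] z 55.59
```

```bash
python3 -m crank '[{"hand":1,"dx":0,"dy":0,"dz":0,"yaw":0.02},{"hand":1,"dx":-0.02,"dy":0,"dz":0,"yaw":0.03},{"hand":1,"dx":-0.02,"dy":0,"dz":0,"yaw":0.03},{"hand":1,"dx":-0.02,"dy":0,"dz":0,"yaw":0.03}]'>/dev/null; python3 st.py
python3 -m crank '[{"hand":1,"dx":0,"dy":0,"dz":0,"yaw":0}]'>/dev/null; python3 st.py
```

```text
t17.55 yaw -0.732 turned 0.880 e7 -0.113 Mz -0.023 F [0.2 0.6 2.3] z 55.61
t17.63 yaw -0.732 turned 0.880 e7 -0.014 Mz -0.058 F [0.1 1.1 1.8] z 55.59
```

```bash
python3 -m crank '[{"hand":1,"dx":0,"dy":0,"dz":0,"yaw":0.02},{"hand":1,"dx":-0.02,"dy":0,"dz":0,"yaw":0.03},{"hand":1,"dx":-0.02,"dy":0,"dz":0,"yaw":0.03},{"hand":1,"dx":-0.02,"dy":0,"dz":0,"yaw":0.03},{"hand":1,"dx":-0.02,"dy":0,"dz":0,"yaw":0.03}]'>/dev/null; python3 st.py
```

```text
t18.05 yaw -0.762 turned 0.910 e7 -0.014 Mz -0.008 F [ 0.9 -0.9  1. ] z 55.59
```

```bash
python3 -m crank '[{"hand":1,"dx":0,"dy":0,"dz":0,"yaw":0.02},{"hand":1,"dx":-0.02,"dy":0,"dz":0,"yaw":0.03},{"hand":1,"dx":-0.02,"dy":0,"dz":0,"yaw":0.03},{"hand":1,"dx":-0.02,"dy":0,"dz":0,"yaw":0.03},{"hand":1,"dx":-0.02,"dy":0,"dz":0,"yaw":0.03}]'>/dev/null; python3 st.py
python3 - <<'E'
from h import *
f=bot.grab_frame('scene'); crop(f,(200,210,310,300),7,'pics/s13.png')
E
```

```text
t18.47 yaw -0.792 turned 0.940 e7 -0.051 Mz 0.058 F [ 1.8 -1.1 -0. ] z 55.60
```

View pics/s13.png

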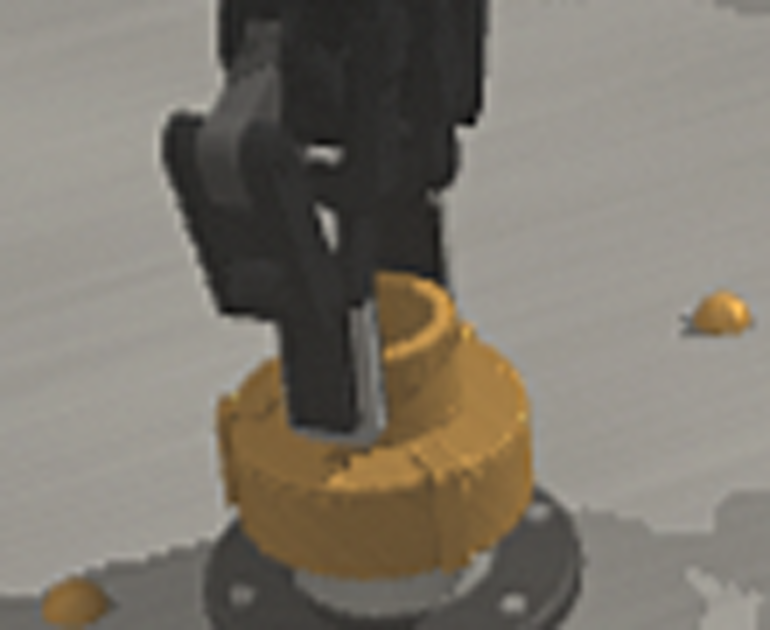

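The ring is turning with the fingers. Joint 7's torque has just begun to rise (0.014 to 0.051 N m), so I'll use finer steps.

```bash
python3 -m crank '[{"hand":1,"dx":0,"dy":0,"dz":0,"yaw":0.02},{"hand":1,"dx":-0.01,"dy":0,"dz":0,"yaw":0.02},{"hand":1,"dx":-0.01,"dy":0,"dz":0,"yaw":0.02},{"hand":1,"dx":-0.01,"dy":0,"dz":0,"yaw":0.02},{"hand":1,"dx":-0.01,"dy":0,"dz":0,"yaw":0.02}]'>/dev/null; python3 st.py
```

```text
t18.93 yaw -0.812 turned 0.960 e7 -0.119 Mz 0.106 F [ 3.4 -1.1 -0.6] z 55.58
```

```bash
python3 -m crank '[{"hand":1,"dx":0,"dy":0,"dz":0,"yaw":0.01},{"hand":1,"dx":-0.01,"dy":0,"dz":0,"yaw":0.01},{"hand":1,"dx":-0.01,"dy":0,"dz":0,"yaw":0.01},{"hand":1,"dx":-0.01,"dy":0,"dz":0,"yaw":0.01},{"hand":1,"dx":-0.01,"dy":0,"dz":0,"yaw":0.01}]'>/dev/null; python3 st.py;  python3 -m crank '[{"hand":1,"dx":0,"dy":0,"dz":0,"yaw":0}]'>/dev/null; python3 st.py
```

```text
t19.35 yaw -0.822 turned 0.970 e7 -0.236 Mz 0.186 F [ 3.6 -0.6 -2.2] z 55.61
t19.43 yaw -0.822 turned 0.970 e7 -0.236 Mz 0.227 F [ 4.5 -0.6 -2.1] z 55.59
```

```bash
python3 -m crank '[{"hand":1,"dx":0,"dy":0,"dz":0,"yaw":0.003},{"hand":1,"dx":0,"dy":0,"dz":0,"yaw":0.003},{"hand":1,"dx":0,"dy":0,"dz":0,"yaw":0.003}]'>/dev/null; python3 st.py;  python3 -m crank '[{"hand":1,"dx":0,"dy":0,"dz":0,"yaw":0}]'>/dev/null; python3 st.py; python3 -m crank '[{"hand":1,"dx":0,"dy":0,"dz":0,"yaw":0}]'>/dev/null; python3 st.py
```

```text
t19.68 yaw -0.825 turned 0.973 e7 -0.337 Mz 0.291 F [ 4.5 -0.7 -2.7] z 55.60
t19.77 yaw -0.825 turned 0.973 e7 -0.315 Mz 0.325 F [ 4.8 -1.3 -2. ] z 55.58
t19.85 yaw -0.825 turned 0.973 e7 -0.313 Mz 0.326 F [ 5.1  0.4 -3. ] z 55.59
```

Torque has climbed to about 0.31 N m, measured both ways. The ring is snug and well below the cracking range, so I'll stop turning and let go.

```bash
python3 -m crank '[{"hand":0.5,"dx":0,"dy":0,"dz":0,"yaw":0},{"hand":0.4,"dx":0,"dy":0,"dz":0,"yaw":0},{"hand":0.2,"dx":0,"dy":0,"dz":0,"yaw":0},{"hand":0,"dx":0,"dy":0,"dz":0,"yaw":0},{"hand":0,"dx":0,"dy":0,"dz":0,"yaw":0},{"hand":0,"dx":0,"dy":0,"dz":0,"yaw":0},{"hand":0,"dx":0,"dy":0,"dz":0,"yaw":0}]'; python3 st.py
python3 -m crank '[{"hand":0,"dx":0,"dy":-10,"dz":0,"yaw":0},{"hand":0,"dx":0,"dy":-35,"dz":0,"yaw":0},{"hand":0,"dx":0,"dy":-65,"dz":0,"yaw":0},{"hand":0,"dx":0,"dy":-100,"dz":0,"yaw":0},{"hand":0,"dx":0,"dy":-130,"dz":0,"yaw":0},{"hand":0,"dx":0,"dy":-130,"dz":0,"yaw":0},{"hand":0,"dx":0,"dy":-130,"dz":0,"yaw":0}]'; python3 - <<'E'
from h import *
f=bot.grab_frame('scene');cv2.imwrite('pics/s14full.png',f[:,:,::-1]); crop(f,(200,210,310,300),7,'pics/s14.png')
E
```

```text
clock: 20.43
position: [0.5329, -0.0259, 0.0556]
tool_rot: [-1.571, 0.0, -0.825]
force: [-0.3, -0.0, 0.2]
grip_width: 0.0855
t20.43 yaw -0.825 turned 0.973 e7 -0.001 Mz -0.019 F [-0.3 -0.   0.2] z 55.60
clock: 21.02
position: [0.5337, -0.0257, 0.1875]
tool_rot: [-1.568, -0.001, -0.825]
force: [-0.8, -0.1, -0.8]
grip_width: 0.0855
```

View pics/s14.png

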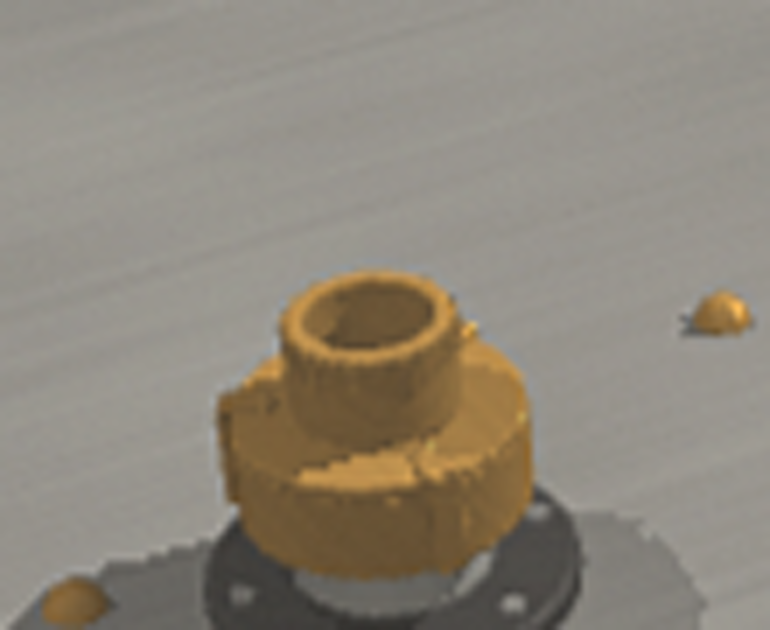

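The ring sits level on the cell with the gripper away. I'll compare the ring's height and yaw with the expected pose, and check that the other things haven't moved.

```bash
python3 - <<'E'
from h import *
f=cv2.imread('pics/s14full.png'); a=cv2.imread('pics/scene0.png')
for z in (.0745,.0755,.0765): print(z,np.round(circ(f,'scene',.5335,-.025,z,.015,1,w=.0012),4))
for nm,(x,y) in dict(sh0=(303,254),sh1=(210,295),sh2=(349,317),pot=(207,375),twz=(300,340),ham=(430,213)).items():
    t=a[y-12:y+12,x-12:x+12]; r=cv2.matchTemplate(f[y-22:y+22,x-22:x+22],t,cv2.TM_CCOEFF_NORMED); _,v,_,l=cv2.minMaxLoc(r); print(nm,l[0]-10,l[1]-10,round(v,3))
x0,y0,k=200,210,7
o=cv2.resize(f[y0:y0+90,x0:x0+110],None,fx=k,fy=k,interpolation=cv2.INTER_CUBIC)
th=np.linspace(0,2*np.pi,100); c=np.array([.5335,-.0252]);b=.0255
for z,R in ((b+.05,.02),(b+.0256,.035),(b,.035)):
    q=proj('scene',np.c_[c[0]+R*np.cos(th),c[1]+R*np.sin(th),0*th+z]); q=((q-[x0,y0]+.5)*k-.5)
    cv2.polylines(o,[q.astype(int).reshape(-1,1,2)],True,(0,0,255),1)
cv2.imwrite('pics/ov14.png',o)
E
```

```text
0.0745 [ 5.318e-01 -2.490e-02  3.945e+01]
0.0755 [ 5.33300e-01 -2.55000e-02  3.96981e+01]
0.0765 [ 5.34800e-01 -2.61000e-02  3.97771e+01]
sh0 0 0 0.997
sh1 0 0 0.52
sh2 0 0 0.863
pot 0 0 0.996
twz 0 0 0.999
ham 0 0 0.959
```

View pics/ov14.png

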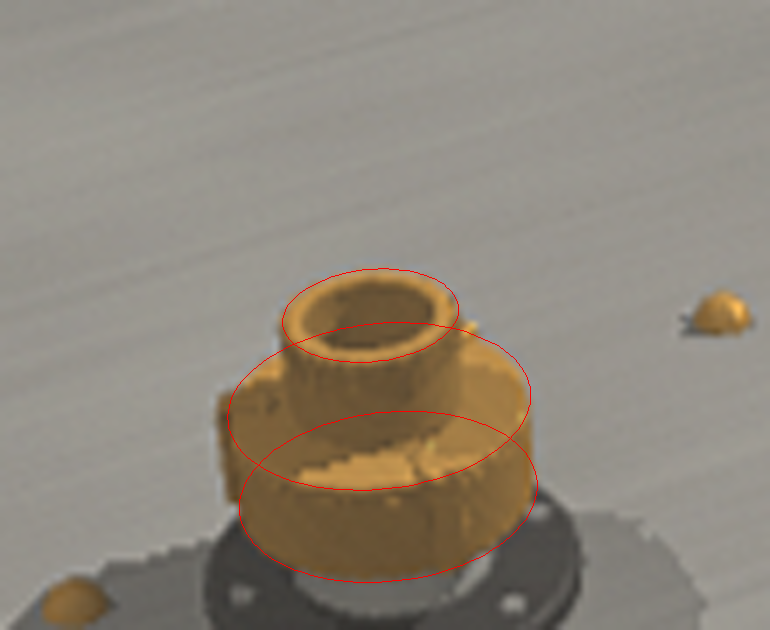

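```bash
python3 -c "
from workcell import bot
print(bot.job_done()); s=bot.observe(); print(s['clock'],s['force'].round(1))"
```

```text
the job is handed in; nothing more can be done
None
the job is handed in; nothing more can be done
```

The lens is in the cell, the brass ring is screwed down over it, and the job is handed in at about 21 s of the 72 s allowed.

- **Lens:** I gripped it at about 25 N, lowered it into the recess with no contact force, and let it drop the last millimetre or two. It looked level in the mouth from both cameras.
- **Ring:** I took it by the collar, lined it up with the gaps and lowered it until the lip touched the lens, which put the lens top at about 47.1 mm. I then turned it clockwise 0.97 rad in small steps. Torque stayed under about 0.1 N m until around 0.95 rad, then climbed steeply.
- **Final torque:** I stopped at 0.31–0.33 N m, read both at the last joint and at the wrist. That is slightly over the 0.2–0.3 snug range but below the 0.45 at which the lens may crack. The extra came from one last small nudge of 0.003 rad after it already read about 0.23.
- **After letting go:** The ring stayed put, level and on the cell's axis to within about half a millimetre. Force and torque on the gripper read zero before it lifted away. I did not push or tug the ring to test how firmly it holds.
- **Other things on the bench:** Comparing camera pictures showed no movement of the ornaments, bowl, tweezers or hammer. The match for one ornament was weak (0.52), probably because its lighting had changed, but it showed no displacement.

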